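# Load a spring magazine with spacer and slide cassette

### The arm

A 7-joint arm with a two-finger parallel gripper is mounted at the origin on a cart in front of the work surface, level with it; the furniture and walls round the work are solid. World frame = base frame: x ahead of the robot, y to its left, z up, the work surface at z = 0. Lengths are in m, angles in rad, forces in N, time in s.
With the tool pointing down it reaches from about 0.4 to 0.9 m from the base axis. Payload 5.5 kg.
Tool frame: the origin (TCP) lies on the centre line of the jaws, within the pads' length; the fingertips stand 22 mm ahead of it and the grasp point (between the pads) lies 3 mm ahead of it; z points along the fingers, y is the direction in which the jaws open and shut (so a half turn about z gives the same grasp; the last joint's range is limited). The gripper opens to 85 mm and grips with 20 to 120 N. Pads are 22 mm wide; open, the fingers measure 114 mm over their backs; the gripper's body (76 mm by 85 mm) begins 54 mm behind the grasp point. The pads swing forward as they close: fully open they stand 13 mm farther back than shut.
Start: joints at [1.394, 0.501, -0.427, 1.55, 0.221, 1.138, -0.21], TCP at [0.277, -0.588, 0.253] pointing down, gripper open.
Joint ranges: [-2.88, 2.88], [-0.31, 2.03], [-1.54, 1.56], [0.2, 2.42], [-1.41, 4.55], [0.19, 2.02], [-2.57, 2.57]. Speed limits (rad/s): [2.57, 2.57, 3.14, 3.14, 3.14, 3.14, 3.14].

### API

Orientations are given as a 3x3 rotation matrix whose columns are the frame's x, y, z axes.
In Python, from rig import arm gives the robot as it stands. The module is installed in compiled form; this text tells all that it offers.
- The arm moves only by the shell command python3 -m crank 'ROWS' [OPENING] [FORCE]. ROWS is JSON, a list of rows, each an object with "offset": the shift along the tool's x, y, z in cm, a list of three; "twist": the turn about the tool's z in rad. In form: [{"offset": [dx, dy, dz], "twist": twist}, ...]. A call has 1 to 8 rows; each row shifts and turns the commanded pose from where the row before left it, along the tool's axes as they then stand; what a row does not reach is not made up. A row lasts 1/12 s, in which the tool goes at most 41.7 mm and 7.16 degrees, less where a joint would pass 70% of its speed; a pose out of reach is approached as far as the arm can. A call with a gripper value outside its range is refused whole. OPENING is the opening, from 0 (shut) to 1 (fully open), set as the call begins (- or left out, the last holds). The fingers move at their own pace and stop on an object; FORCE is the grip in N (left out, the last holds). Time passes only in rows, so rows that do not move let the fingers close. It gives the time, the measured TCP pose, the force and the opening at its end, in the units of the state.
- arm.observe(): the state, without advancing time (a new reading comes with each control period).
- arm.camera(name): name is "side" or "top" or "wrist"; returns (picture, depth): 400x640x3 uint8, red, green, blue; 400x640 float32, m along the optical axis (not along the pixel's ray), 0 where there is no reading.
- arm.camera_params(name): a dict with "camera_matrix" (3x3 intrinsics, pixels), "T" (4x4, takes a point from camera to world coordinates); the wrist camera has in their place "T_tool_cam" (4x4, takes a point from camera to tool coordinates, whose origin is the TCP and whose axes are the flange's). Camera axes: x right, y down, z forward; pixel columns grow to the right and rows downward; lengths in m; the calibration is good to about 2 mm. The wrist camera is an equidistant fisheye: a pixel r from the principal point sees the ray r / f radians off the axis. A picture is of the moment at which its call begins: read the wrist's pose just before it. camera_params takes no time and is no camera call.
- arm.job_done(): hands the job in, once; it reports no verdict.
The state is a dict: "t": time; "joints": joint angles; "qd": joint speeds; "effort": joint torques, N m; "tool_pos": TCP position; "eef_rot": TCP orientation; "ft_force": force on the tool from outside, world axes, zero at the start; "torque": the same for the moment, N m; "width": opening from 0.0 (shut) to 1.0 (fully open).
Only numpy, scipy, OpenCV 4.12 (cv2) and the standard library are available. Lean on these libraries where they do the work, as an engineer would, in place of code of your own. Each camera call takes 0.05 s, during which the arm holds its last target.

### The job

Load the spring-loaded magazine: lay the flat metal spacer plate on the spring follower inside the column, then put the thicker slide cassette on top of it, right way up. Press the stack down until both bevelled bolts snap in over the cassette and hold it down by themselves, let go, and leave the other things on the bench where they are.

Things in the scene. Friction and masses are not known exactly. Their poses are not given: they have to be found in the camera images.
- magazine: Fixed upright aluminium column, open on top, on a grey base plate 100 x 190 x 10 mm. Origin: centre of the base's underside, on the bench; z up the column axis, y along its long side, x across. Inside 54 mm (x) by 114 mm (y); end walls at y = -57 and +57 mm. Bolt housings and pull knobs outside the ends reach 94 mm from the axis (101 when pushed back), 92 mm above the bench.
- mouth (a point): Centre of the column's mouth, on the axis 118 mm above the bench, axes as the magazine. The walls' last 10 mm flare outward as a lead-in. The long sides have lips only at the corners (x = 27 to 31 mm, to 36 mm at the flare), so each is open over its middle 68 mm from the base up: fingers can stand in these openings while they hold a part by its long sides.
- latch_line (a point): Point on the column axis 75 mm above the bench: the height of the flat undersides of the two latch bolts. The latched cassette has its upper face at this height. Axes as the magazine.
- follower (a joint): Spring follower plate in the column (42 x 106 mm, grey plastic), m pressed down. 0: its upper face is 87 mm above the bench; hard stop at 0.061. Pushes up with about 4 N at 0, rising by 180 N/m to about 14 N at 0.054, where spacer and cassette on it just reach the latch; the bolts add a few newtons while the parts slide past.
- latch_left (a joint): Bevelled spring bolt in the +y end wall, 21 mm wide, m pushed back outward (0 to 0.009). At 0 its nose stands 7 mm into the column (5 mm over a part's end), bevelled above (75 to 87.5 mm over the bench), flat beneath at 75 mm. A part pressed down pushes it back 5 to 7 mm; it springs in again when the part has gone below.
- latch_right (a joint): The same bolt in the end wall at -y.
- spacer_center (a point): Spacer: loose flat aluminium plate, 50 (x) x 110 (y) x 16 (z) mm, about 0.09 kg, the thinner of the two parts, with a dark round screw head near each end. This point is its centre; z up.
- cassette_center (a point): Slide cassette: loose closed grey plastic box with a white cover and fine ribs in the middle of its long sides, 50 (x) x 110 (y) x 26 (z) mm, about 0.12 kg, cover up. This point is its centre; z up. Its top is flat and may be pressed anywhere near the middle. Either end may point either way in the column.
- lens_blower: Bystander: dark rubber bulb blower with a red nozzle, 49 mm wide, 98 mm tall, standing. Origin: centre of its underside.
- objective_can: Bystander: round can with black cap, 34 mm wide, 59 mm tall. Origin: centre of its underside.
- petri_dish_a: Bystander: round flat dish, 60 mm wide, 14 mm tall. Origin: centre of its underside.
Not all that is in view belongs to the job. Of the things that look like the part that bears spacer_center, the larger one is meant.

How it is judged:
On the way, in this order (a step that is already met when the one before it is completed fails the run):
1. the spacer lies level in the column (horizontal distance between spacer_center and latch_line below 0.007 m and z of spacer_center in the frame of magazine below 0.101 m and angle between spacer_center's own z axis and vertical below 0.12 rad), for 0.2 s.
2. the cassette stands in the column on top of the spacer (horizontal distance between cassette_center and latch_line below 0.007 m and z of cassette_center in the frame of magazine below 0.121 m and distance between cassette_center and spacer_center below 0.027 m and z of cassette_center in the frame of spacer_center above 0.016 m), for 0.1 s.
At the end, for the whole second after the job is handed in: Cassette at rest in the column, cover up, level within 0.06 rad, within 6 mm of the axis, its centre under 65 mm above the bench (62 latched), on top of the spacer (centre under 45 mm, within 6 mm of the axis); both bolts back in over it to within 2 mm (horizontal distance between each of cassette_center, spacer_center and latch_line below 0.006 m and z of cassette_center in the frame of magazine below 0.065 m and angle between cassette_center's own z axis and vertical below 0.06 rad and z of spacer_center in the frame of magazine below 0.045 m and z of cassette_center in the frame of spacer_center above 0.018 m and value of joint each of latch_left, latch_right below 0.002 m and linear speed of cassette below 0.02 m/s); the robot touches nothing.
It fails at once if a bystander is moved by more than 30 mm (distance of any of lens_blower, objective_can, petri_dish_a from where it was at the start of the episode above 0.03 m).
It also fails if it takes over 62 s, if anything falls off the work surface, if the arm or the gripper's body presses on something with over 40 N, if the wrist force passes 120 N, or if a joint passes its speed limit or range.

## Working session

There is one attempt and no reset: what is moved stays moved. The work goes in short steps, Python scripts to look and compute and a shell command to move; the robot and the scene stay as the last step left them, time stands still between calls to the robot, and variables do not carry over. Pictures are saved under pics/ and viewed, and the job is handed in when it is done.

```bash
mkdir -p pics; cat > h.py <<'E'
import numpy as np, cv2
from rig import arm
def snap(n,f):
    im,d=arm.camera(n); cv2.imwrite(f'pics/{f}.png',im[:,:,::-1]); np.savez(f'pics/{f}.npz',im=im,d=d); return im,d
def world(n,d,T=None):
    p=arm.camera_params(n);K=p['camera_matrix'];T=p['T'] if T is None else T
    v,u=np.mgrid[:d.shape[0],:d.shape[1]]
    P=np.stack([(u-K[0,2])/K[0,0]*d,(v-K[1,2])/K[1,1]*d,d,np.ones_like(d)],-1)
    return (P@np.array(T).T)[...,:3]
E
python3 - <<'E'
from h import *
for n in('top','side'):
    snap(n,n+'0');print(n,arm.camera_params(n))
s=arm.observe();print(s['t'],s['tool_pos'],s['eef_rot'],s['width'],s['ft_force'])
print(arm.camera_params('wrist'))
E
```

```text
top {'camera_matrix': array([[427.3184885 ,   0.        , 315.55345388],
       [  0.        , 427.3184885 , 190.03758965],
       [  0.        ,   0.        ,   1.        ]]), 'T': array([[-0.0041655 , -0.97571835,  0.21898939,  0.29612989],
       [-0.99998624,  0.00336578, -0.00402477, -0.0968492 ],
       [ 0.00318997, -0.21900314, -0.97571894,  1.2604601 ],
       [ 0.        ,  0.        ,  0.        ,  1.        ]])}
side {'camera_matrix': array([[395.34569751,   0.        , 317.03328228],
       [  0.        , 395.34569751, 192.89389703],
       [  0.        ,   0.        ,   1.        ]]), 'T': array([[ 0.99412983, -0.09132416,  0.05801537,  0.47615408],
       [-0.10770648, -0.7845131 ,  0.61068692, -0.67395632],
       [-0.01025666, -0.61335072, -0.78974407,  0.85399437],
       [ 0.        ,  0.        ,  0.        ,  1.        ]])}
0.1 [ 0.27644522 -0.5876394   0.25234453] [[ 9.04812446e-01  4.25809745e-01 -7.05760792e-04]
 [ 4.25810327e-01 -9.04811000e-01  1.61863035e-03]
 [ 5.06484463e-05 -1.76507712e-03 -9.99998441e-01]] 1.0039497403098854 [ 0.27754392 -0.15751831  0.39125574]
{'camera_matrix': array([[309.70691629,   0.        , 316.6074555 ],
       [  0.        , 309.70691629, 203.82663633],
       [  0.        ,   0.        ,   1.        ]]), 'T_tool_cam': array([[ 7.66874574e-04, -9.56948919e-01, -2.90255368e-01,
         7.29889332e-02],
       [ 9.99999562e-01,  8.89724362e-04, -2.91283256e-04,
         9.70775220e-04],
       [ 5.36990469e-04, -2.90255017e-01,  9.56949182e-01,
        -1.21165717e-01],
       [ 0.00000000e+00,  0.00000000e+00,  0.00000000e+00,
         1.00000000e+00]])}
```

View pics/top0.png

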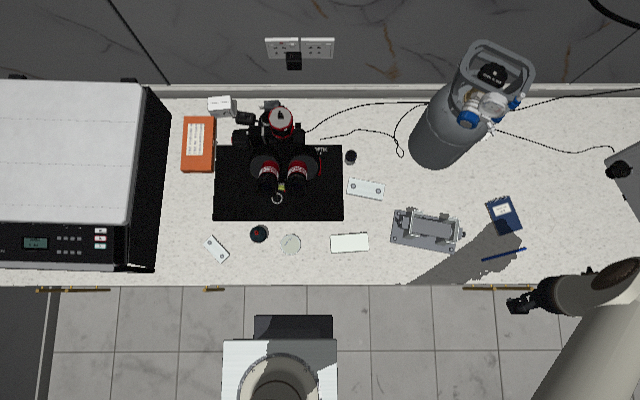

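View pics/side0.png

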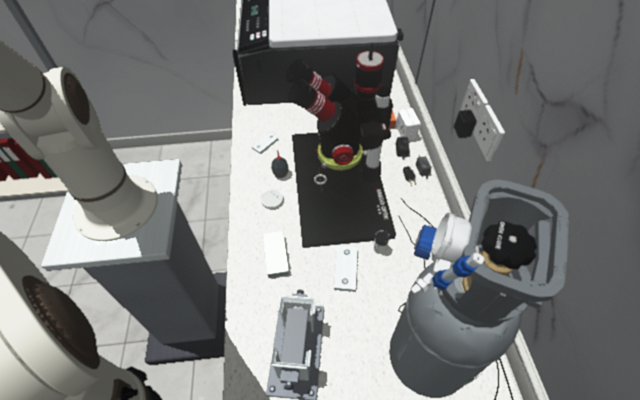

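```bash
python3 - <<'E'
import cv2
a=cv2.imread('pics/top0.png');b=cv2.imread('pics/side0.png')
c1=cv2.resize(a[165:290,190:480],None,fx=2.7,fy=2.7,interpolation=cv2.INTER_CUBIC)
cv2.imwrite('pics/c1.png',c1)
c2=cv2.resize(b[220:400,220:400],None,fx=3.3,fy=3.3,interpolation=cv2.INTER_CUBIC)
cv2.imwrite('pics/c2.png',c2)
E
```

```text
(no output)
```

View pics/c1.png

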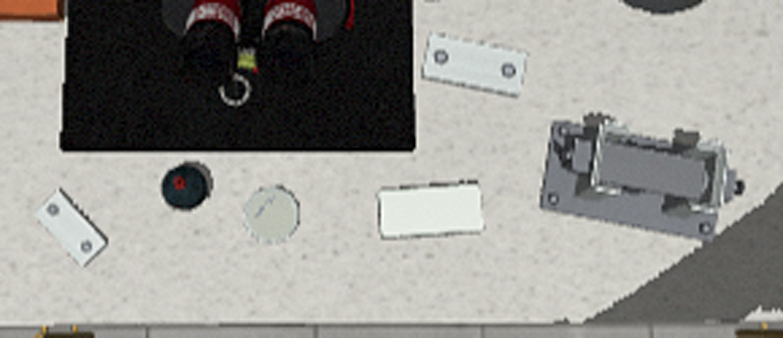

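View pics/c2.png

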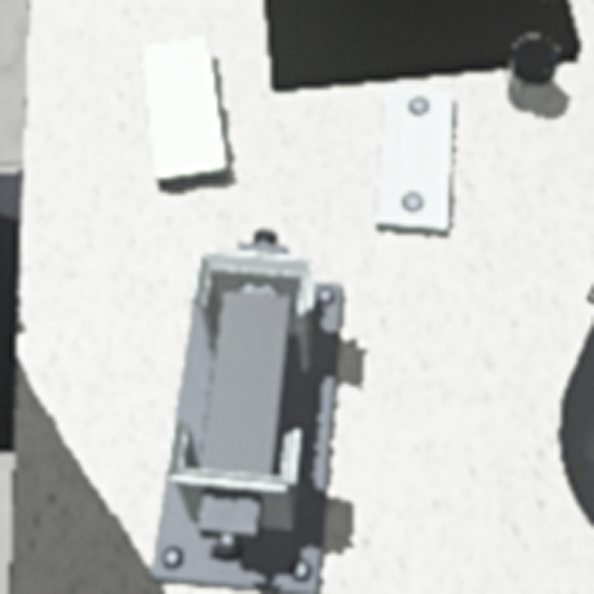

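Top view: two screw-headed plates, at (366,189) and (215,249). The first is clearly larger, and the crop confirms it, so it is the spacer. The cassette (white cover up) is at (350,243) and the magazine at about (427,229). Now I'll measure them.

```bash
python3 - <<'E'
from h import *
for n in('top','side'):
    z=np.load(f'pics/{n}0.npz');W=world(n,z['d']);Z=W[...,2]
    boxes={'top':{'spacer':(340,170,392,205),'cass':(322,225,378,262),'small':(195,230,235,268),'mag':(385,200,472,256)},
     'side':{'spacer':(325,240,365,297),'cass':(255,225,297,285),'mag':(262,288,332,400)}}[n]
    for k,(x0,y0,x1,y1) in boxes.items():
        w=W[y0:y1,x0:x1].reshape(-1,3)
        zz=w[:,2]; ok=(w[:,0]>0.1)
        hist=np.histogram(zz[ok],bins=np.arange(-.01,.14,.005));print(n,k,hist[0])
        r={'spacer':(.009,.024),'cass':(.018,.035),'small':(.005,.03),'mag':(.006,.0135)}[k]
        m=((W[...,2]>r[0])&(W[...,2]<r[1])).astype(np.uint8);mm=np.zeros_like(m);mm[y0:y1,x0:x1]=m[y0:y1,x0:x1]
        p=W[mm>0]; rc=cv2.minAreaRect((p[:,:2]*1000).astype(np.float32));print('  ',rc,'medz',np.median(p[:,2]))
    print('bench',np.median(Z[(abs(Z)<.02)]))
E
```

```text
top spacer [ 51 552 471  29 231 406  75   2   0   0   0   0   0   0   0   0   0   0
   0   0   0   0   0   0   0   0   0   0   0   0]
   ((583.7640991210938, -240.868896484375), (132.39358520507812, 105.39238739013672), 89.02604675292969) medz 0.016082324141010074
top cass [ 41 715 609  21   7  17 253 373  24   0   0   0   0   0   0   0   0   0
   0   0   0   0   0   0   0   0   0   0   0   0]
   ((416.6921691894531, -198.1168670654297), (50.186981201171875, 109.51872253417969), 2.615778684616089) medz 0.025718502790755604
top small [ 44 607 507 113 228  16   0   0   0   0   0   0   0   0   0   0   0   0
   0   0   0   0   0   0   0   0   0   0   0   0]
   ((406.8271789550781, 190.22425842285156), (108.2389144897461, 86.92185974121094), 7.506410121917725) medz 0.011150668175341494
top mag [  79 1289 1120  580  416   37   11    9    9   15    7   10   11   13
   12   17   23   33  179  484  153   30   26   59  107  104   11    0
    0    0]
   ((462.65625, -431.56756591796875), (159.1429901123047, 252.53001403808594), 1.5046968460083008) medz 0.00963765460908994
bench 5.00083094835401
[... 188 characters left out ...]
129.24029541015625, 96.85049438476562), 87.73683166503906) medz 0.01752450287846019
side cass [   0  252 1299   34   22   38   55  775   38    0    0    0    0    0
    0    0    0    0    0    0    0    0    0    0    0    0    0    0
    0    0]
   ((419.07171630859375, -196.79725646972656), (50.71692657470703, 111.16761779785156), 3.677339792251587) medz 0.02738243538172558
side mag [   0  528 2350  483 1632   79   16   17   17   19   26   22   16   29
   25   23   35   55   90 1181  439   70   41   96  197  298   33    0
    0    0]
   ((460.8742980957031, -414.25335693359375), (206.5142822265625, 127.7884750366211), 82.96585083007812) medz 0.01112401648291872
bench 0.0018604859883700753
```

```bash
python3 - <<'E'
from h import *
def cc(m):
    n,l,s,c=cv2.connectedComponentsWithStats(m.astype(np.uint8),connectivity=4);i=1+np.argmax(s[1:,4]);return l==i
for n in('top','side'):
    z=np.load(f'pics/{n}0.npz');W=world(n,z['d']);off={'top':0,'side':.0015}[n]
    Z=W[...,2]-off;X,Y=W[...,0],W[...,1]
    # axis angle helper
    def rep(k,m):
        p=W[m]; rc=cv2.minAreaRect((p[:,:2]*1000).astype(np.float32))
        print(n,k,np.round(rc[0],1),np.round(rc[1],1),round(rc[2],1),'mean',np.round(p[:,:2].mean(0)*1000,1),len(p))
    rep('spacer',cc((Z>.010)&(Z<.022)&(abs(X-.58)<.06)&(abs(Y+.24)<.08)))
    rep('cass',cc((Z>.020)&(Z<.033)&(abs(X-.417)<.06)&(abs(Y+.197)<.08)))
    reg=(abs(X-.46)<.09)&(abs(Y+.42)<.13)
    rep('base',reg&(Z>.006)&(Z<.0135)&cc(reg&(Z>.005)))
    rep('wall',reg&(Z>.105)&(Z<.125))
    f=cc(reg&(Z>.082)&(Z<.092));rep('follower',f)
    z3=reg&(Z>.06); rep('all>60',z3)
    np.save(f'pics/m_{n}.npy',W[reg])
# screws spacer by HoughCircles-free: dark pixels in top
E
cat > plot.py <<'E'
import numpy as np,cv2
im=np.full((540,780,3),255,np.uint8)
for n,o in(('top',0),('side',390)):
    P=np.load(f'pics/m_{n}.npy')
    for x,y,z in P[np.argsort(P[:,2])]:
        u=int(o+(-y-.30)*1000*1.5);v=int((.55-x)*1000*2.2)
        u=int(o+(-y-.29)*1400);v=int(20+(.56-x)*1400)
        c=int(min(max(z,0)/.125,1)*255)
        col=cv2.applyColorMap(np.uint8([[c]]),cv2.COLORMAP_JET)[0,0].tolist()
        if 0<=u<780: cv2.circle(im,(u,v),2,col,-1)
cv2.imwrite('pics/plot.png',im)
E
python3 plot.py
```

```text
top spacer [ 578.8 -250.5] [109.5  51.3] 78.4 mean [ 578.3 -250.4] 602
top cass [ 416.7 -198.1] [ 50.2 109.5] 2.6 mean [ 416.8 -198.1] 650
top base [ 455.1 -419.1] [192.1 108.9] 78.8 mean [ 439.3 -403.2] 868
top wall [ 451.2 -421.3] [132.6  72.2] 78.3 mean [ 451.4 -429.7] 281
top follower [ 450.4 -423.2] [111.4  42.2] 78.9 mean [ 450.  -421.8] 583
top all>60 [ 450.9 -420.9] [188.9  72.1] 78.7 mean [ 451.1 -421.2] 1238
side spacer [ 581.6 -249.4] [111.3  50. ] 78.1 mean [ 580.9 -252.5] 920
side cass [ 419.1 -196.8] [ 50.2 111.3] 3.2 mean [ 419.4 -200.1] 862
side base [ 452.8 -419.5] [189.7 100. ] 78.6 mean [ 456.8 -444.3] 2061
side wall [ 452.5 -419. ] [131.9  71.4] 78.7 mean [ 452.3 -414.5] 614
side follower [ 452.9 -415.7] [110.3  47.1] 81.6 mean [ 452.9 -418.7] 1243
side all>60 [ 452.6 -419.1] [188.1  71.4] 78.8 mean [ 451.3 -424. ] 2575
```

View pics/plot.png

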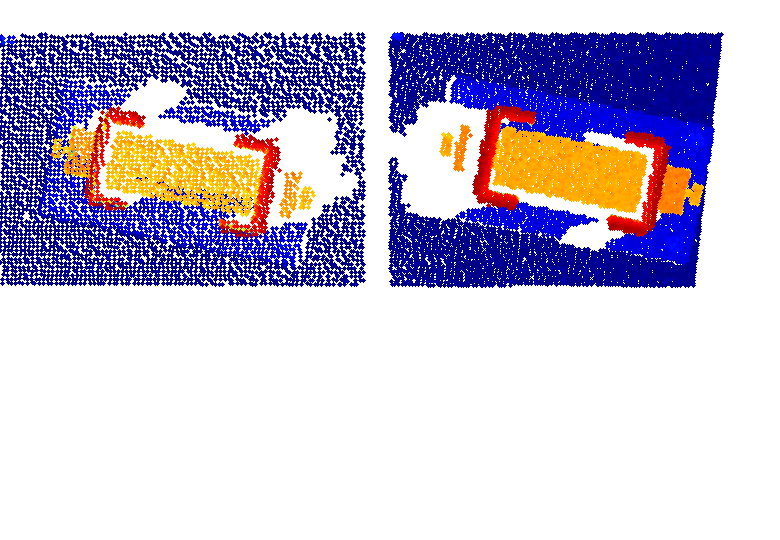

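```bash
python3 - <<'E'
from h import *
z=[world(n,np.load(f'pics/{n}0.npz')['d']).reshape(-1,3) for n in('top','side')]
W=np.vstack(z);W=W[(W[:,0]>.3)&(W[:,0]<.85)&(W[:,1]>-.65)&(W[:,1]<.1)]
# max-height grid, 3cm cells (mm)
xs=np.arange(.33,.85,.04);ys=np.arange(.08,-.65,-.04)
print('y     ',*[f'{int(1000*(y)):5d}' for y in ys])
for x in xs[::-1]:
    print(f'{x:.2f}',*[f'{int(1000*np.max(np.append(W[(abs(W[:,0]-x)<.02)&(abs(W[:,1]-y)<.02),2],-.009))):5d}' for y in ys])
E
```

```text
y         80    40     0   -39   -80  -120  -159  -200  -240  -279  -320  -360  -399  -440  -480  -520  -560  -600  -640
0.81    36    32    22     6     6     9     9     6     7     5     6     5     6     5    -9     4     8    -9    -9
0.77    33    20    21     6     9     9     9     9    14    14    10     8   483   483   483   482   167    -9    15
0.73    21   276   276    26    24    24    26    24     5     7     7    15   482   467   482   483   478    16    16
0.69   264   309   310   303   262    32    28    64    61     6     5    11   484   484   482   482   288     6     6
0.65   302   306   419   450   267    26    27    64    55     5     5     7   429   493   499   499     6     6     5
0.61   255   339   418   419   344   320    27    24    24    21    18     6   416   427   480     6     7     6     4
0.57    26   346   360   360   359   336    28    26    21    22    20     7     6     6     7     8     6     7     6
0.53    29   393   401   401   401   314    26    25     6    19    14    18     6     6     7     5     6    14    15
0.49    27   396   400   398   400    27    26    25     5     5    92   122   120   116   121    17     5    17    17
0.45    98    69    18    19     6     6    31    31    32     6    95   122   109    92   121    95     8     4    15
0.41    60    55    20    22     7     7    31    31    31     6    17   120    74   121   121    90     6     7     6
0.37     7     6    16    18     6     5    16     5     6     7     6     6     7     6    13    10     6    13    14
0.33     6     8     6     6     5     7     6     7     6     7     7     5     6     5     5     6   640   634   296
```

```bash
cat > go.py <<'E'
import sys,numpy as np
from rig import arm
x,y,z,a=map(float,sys.argv[1:5]) # target pos mm, tool y angle deg
s=arm.observe();R=np.array(s['eef_rot']);p=np.array(s['tool_pos'])
d=R.T@(np.array([x,y,z])/1000-p)*100
ang=np.degrees(np.arctan2(R[1,1],R[0,1]));da=(a-ang+90)%180-90
print('t',round(s['t'],2),'pos',np.round(p*1000,1),'yang',round(ang,2),'ztilt',np.round(R[:2,2],4),'F',np.round(s['ft_force'],1),'w',round(s['width'],3))
print('total offset cm (cur tool axes)',np.round(d,2),'twist rad',round(-np.radians(da),4),'qd joints',np.round(s['joints'],2))
E
python3 -m crank '[{"offset":[0,0,0],"twist":-0.115},{"offset":[0,0,0],"twist":-0.115},{"offset":[0,0,0],"twist":-0.115},{"offset":[0,0,0],"twist":-0.115},{"offset":[0,0,0],"twist":-0.115},{"offset":[0,0,0],"twist":-0.115},{"offset":[0,0,0],"twist":-0.115},{"offset":[0,0,0],"twist":-0.12}]' 1
python3 go.py 580 -250 230 -11.7
```

```text
t: 0.77
tool_pos: [0.2765, -0.5878, 0.2527]
eef_rot: [[0.199, 0.98, -0.0], [0.98, -0.199, 0.001], [0.001, -0.001, -1.0]]
ft_force: [0.8, 0.4, 0.4]
width: 0.999
t 0.77 pos [ 276.5 -587.8  252.7] yang -11.48 ztilt [-0.0004  0.001 ] F [0.8 0.4 0.4] w 0.999
total offset cm (cur tool axes) [39.15 23.02  2.29] twist rad 0.0039 qd joints [ 1.53  0.54 -0.62  1.55  0.33  1.16  0.64]
```

```bash
python3 -m crank '[{"offset":[2.45,1.44,0],"twist":0},{"offset":[2.45,1.44,0],"twist":0},{"offset":[2.45,1.44,0],"twist":0},{"offset":[2.45,1.44,0],"twist":0},{"offset":[2.45,1.44,0],"twist":0},{"offset":[2.45,1.44,0],"twist":0},{"offset":[2.45,1.44,0],"twist":0},{"offset":[2.45,1.44,0],"twist":0.004}]' 1 60
python3 go.py 580 -250 230 -11.7
```

```text
t: 1.43
tool_pos: [0.4301, -0.4186, 0.2529]
eef_rot: [[0.209, 0.978, -0.001], [0.978, -0.209, 0.0], [0.0, -0.001, -1.0]]
ft_force: [-0.5, 0.2, -0.5]
width: 1.002
t 1.43 pos [ 430.1 -418.6  252.9] yang -12.04 ztilt [-0.0006  0.0005] F [-0.5  0.2 -0.5] w 1.002
total offset cm (cur tool axes) [19.61 11.15  2.29] twist rad -0.0059 qd joints [ 1.24  0.46 -0.68  1.67  0.32  1.12  0.26]
```

```bash
python3 -c "
from h import *
snap('wrist','w0')"
python3 -m crank '[{"offset":[2.45,1.4,0],"twist":0},{"offset":[2.45,1.4,0],"twist":0},{"offset":[2.45,1.4,0],"twist":0},{"offset":[2.45,1.4,0],"twist":0},{"offset":[2.45,1.4,0],"twist":0},{"offset":[2.45,1.4,0],"twist":0},{"offset":[2.45,1.4,0],"twist":0},{"offset":[2.45,1.35,2],"twist":-0.006}]' 1 60
python3 -m crank '[{"offset":[0,0,1],"twist":0},{"offset":[0,0,0],"twist":0}]'
python3 go.py 580 -250 25 -11.7; python3 -c "
from h import *
snap('wrist','w1')"
```

```text
t: 2.15
tool_pos: [0.5826, -0.251, 0.2366]
eef_rot: [[0.203, 0.979, 0.006], [0.979, -0.203, -0.003], [-0.001, 0.006, -1.0]]
ft_force: [1.3, -0.9, 0.7]
width: 0.999
t: 2.32
tool_pos: [0.5788, -0.2485, 0.2203]
eef_rot: [[0.198, 0.98, -0.004], [0.98, -0.198, 0.003], [0.002, -0.005, -1.0]]
ft_force: [-0.8, -0.5, -0.8]
width: 1.004
t 2.32 pos [ 578.8 -248.5  220.3] yang -11.43 ztilt [-0.0042  0.0031] F [-0.8 -0.5 -0.8] w 1.004
total offset cm (cur tool axes) [-0.17  0.24 19.53] twist rad 0.0047 qd joints [ 0.86  0.56 -0.7   1.62  0.39  1.11 -0.14]
```

View pics/w0.png

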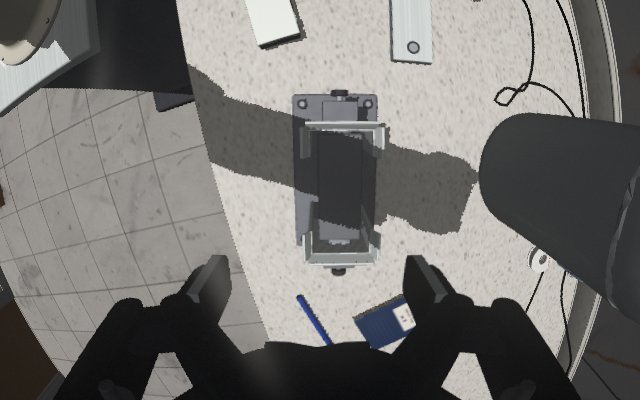

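View pics/w1.png

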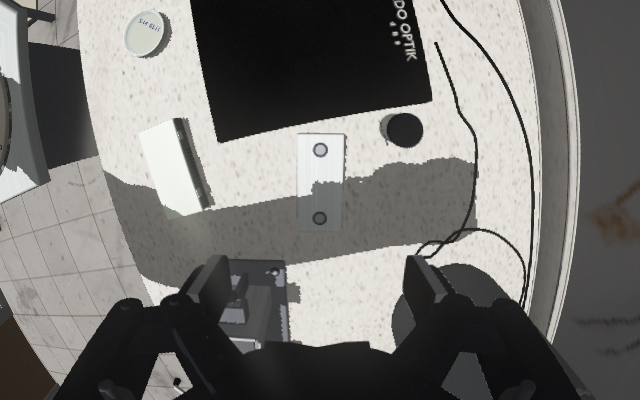

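```bash
cat >> h.py <<'E'
def wray(uv,plane,pos,R):
    p=arm.camera_params('wrist');K=p['camera_matrix'];T=p['T_tool_cam']
    out=[]
    for (u,v) in uv:
        x,y=u-K[0,2],v-K[1,2];r=np.hypot(x,y);th=r/K[0,0]
        d=np.array([np.sin(th)*x/r,np.sin(th)*y/r,np.cos(th)])
        A=np.eye(4);A[:3,:3]=R;A[:3,3]=pos;M=A@T
        o=M[:3,3];d=M[:3,:3]@d;out.append(o+d*(plane-o[2])/d[2])
    return np.array(out)
E
python3 - <<'E'
from h import *
s=arm.observe()
im=np.load('pics/w1.npz')['im']
q=wray([(320.5,150),(319.5,218.5)],.0165,s['tool_pos'],np.array(s['eef_rot']));print(np.round(q*1000,1),q.mean(0),np.degrees(np.arctan2(*(q[0]-q[1])[1::-1])))
# cassette corners
a=cv2.imread('pics/w1.png');cv2.imwrite('pics/w1c.png',cv2.resize(a[110:250,270:420],None,fx=4,fy=4,interpolation=cv2.INTER_CUBIC))
a=cv2.imread('pics/w0.png');cv2.imwrite('pics/w0c.png',cv2.resize(a[85:285,275:405],None,fx=3,fy=3,interpolation=cv2.INTER_CUBIC))
E
```

```text
[[ 588.  -218.6   16.5]
 [ 571.9 -293.4   16.5]] [ 0.57994302 -0.2560012   0.0165    ] 77.78831533924937
```

View pics/w1c.png

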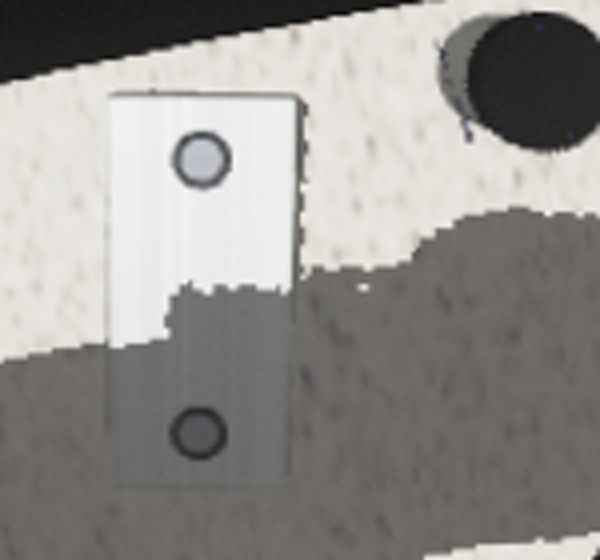

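View pics/w0c.png

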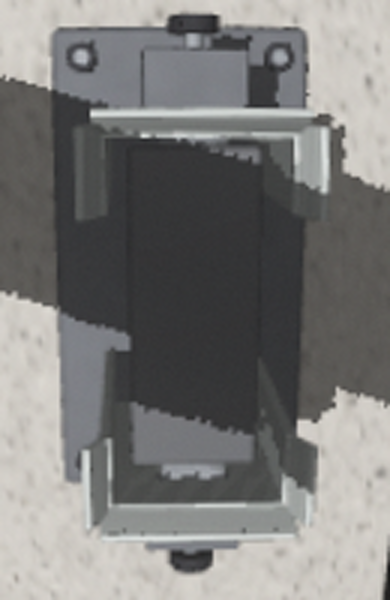

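```bash
python3 - <<'E'
from h import *
s=arm.observe();R=np.array(s['eef_rot']);p=s['tool_pos']
c=lambda pts,f,u0,v0:[(x/f+u0-.375,y/f+v0-.375) for x,y in pts]
q=wray(c([(109,93),(299,95),(112,487),(292,487)],4,270,110),.016,p,R);print('spacer',np.round(q*1000,1),np.round(q.mean(0)*1000,1))
R0=np.array([[.209,.978,-.001],[.978,-.209,0],[0,-.001,-1]]);p0=[.4301,-.4186,.2529]
q=wray(c([(90,108),(329,113),(82,535),(310,540)],3,275,85),.118,p0,R0);print('mag mouth outer',np.round(q*1000,1),np.round(q.mean(0)*1000,1))
q=wray(c([(52,28),(306,28)],3,275,85),.010,p0,R0);print('base +y corners',np.round(q*1000,1))
E
```

```text
spacer [[ 567.4 -195.8   16. ]
 [ 616.1 -206.2   16. ]
 [ 544.4 -303.9   16. ]
 [ 594.5 -314.1   16. ]] [ 580.6 -255.    16. ]
mag mouth outer [[ 433.9 -351.8  118. ]
 [ 498.4 -365.9  118. ]
 [ 403.4 -476.7  118. ]
 [ 472.9 -494.1  118. ]] [ 452.2 -422.1  118. ]
base +y corners [[ 421.5 -319.7   10. ]
 [ 518.1 -338.9   10. ]]
```

```bash
python3 go.py 580 -252 60 -11.9
python3 -m crank '[{"offset":[-0.2,0.15,2.6],"twist":0.006},{"offset":[0,0,2.6],"twist":0},{"offset":[0,0,2.6],"twist":0},{"offset":[0,0,2.6],"twist":0},{"offset":[0,0,2.6],"twist":0},{"offset":[0,0,2.2],"twist":0},{"offset":[0,0,0.8],"twist":0},{"offset":[0,0,0],"twist":0}]' 1 60
python3 go.py 580 -252 25 -11.9;python3 -c "
from h import *
snap('wrist','w2')"
```

```text
t 2.37 pos [ 578.4 -250.7  221.4] yang -11.6 ztilt [-0.0037  0.0015] F [-0.7 -0.8  0.4] w 0.997
total offset cm (cur tool axes) [-0.1   0.25 16.14] twist rad 0.0053 qd joints [ 0.86  0.56 -0.7   1.62  0.39  1.11 -0.14]
t: 3.03
tool_pos: [0.5783, -0.255, 0.0614]
eef_rot: [[0.211, 0.978, -0.004], [0.978, -0.211, 0.001], [-0.0, -0.004, -1.0]]
ft_force: [0.4, 0.1, 0.1]
width: 0.999
t 3.03 pos [ 578.3 -255.    61.4] yang -12.16 ztilt [-0.004   0.0008] F [0.4 0.1 0.1] w 0.999
total offset cm (cur tool axes) [0.33 0.12 3.64] twist rad -0.0046 qd joints [ 0.79  0.75 -0.59  1.71  0.53  0.85 -0.25]
```

View pics/w2.png

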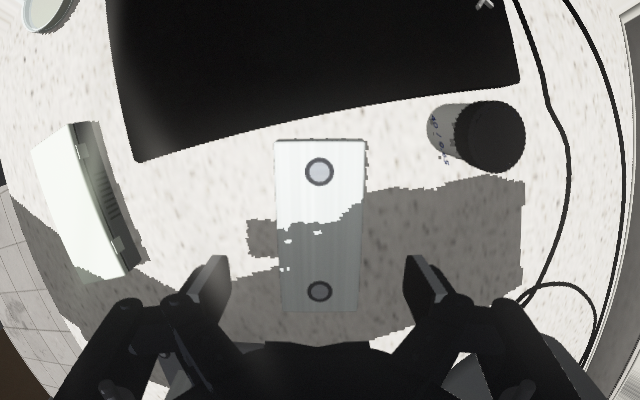

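```bash
python3 - <<'E'
from h import *
P=[];
for i in range(3):
    s=arm.observe();P.append(s['tool_pos'])
print(np.round(np.array(P)*1000,1))
R=np.array(s['eef_rot']);p=s['tool_pos']
uv=[(274.5,141),(366,141.5),(281.5,311),(359.5,311)]
q=wray(uv,.016,p,R);print(np.round(q*1000,1),np.round(q.mean(0)*1000,1))
# relative to tool
print('in tool',np.round(R.T@(q.mean(0)-p)*1000,1))
q=wray([(319.5,171.5),(319.5,291)],.0165,p,R);print(np.round(q.mean(0)*1000,1))
E
```

```text
[[ 579.8 -254.9   63.2]
 [ 579.8 -254.9   63.2]
 [ 579.8 -254.9   63.2]]
[[ 569.1 -193.9   16. ]
 [ 617.9 -204.5   16. ]
 [ 545.5 -301.9   16. ]
 [ 596.5 -312.9   16. ]] [ 582.3 -253.3   16. ]
in tool [ 2.   2.1 47.2]
[ 581.7 -253.2   16.5]
```

```bash
python3 -m crank '[{"offset":[0.2,0.15,1.5],"twist":0},{"offset":[0,0,1.5],"twist":0},{"offset":[0,0,0.7],"twist":0},{"offset":[0,0,0],"twist":0},{"offset":[0,0,0],"twist":0}]' 1 60
python3 go.py 580 -252 25 -11.9
```

```text
t: 3.5
tool_pos: [0.5821, -0.2518, 0.0258]
eef_rot: [[0.208, 0.978, -0.001], [0.978, -0.208, 0.0], [0.0, -0.001, -1.0]]
ft_force: [-0.9, -0.2, 0.4]
width: 1.001
t 3.5 pos [ 582.1 -251.8   25.8] yang -12.02 ztilt [-0.0011  0.0005] F [-0.9 -0.2  0.4] w 1.001
total offset cm (cur tool axes) [-0.07 -0.2   0.08] twist rad -0.0021 qd joints [ 0.77  0.8  -0.56  1.71  0.57  0.79 -0.27]
```

```bash
python3 -m crank '[{"offset":[0,0,0],"twist":0},{"offset":[0,0,0],"twist":0},{"offset":[0,0,0],"twist":0},{"offset":[0,0,0],"twist":0},{"offset":[0,0,0],"twist":0},{"offset":[0,0,0],"twist":0}]' 0 60
python3 -m crank '[{"offset":[0,0,0],"twist":0},{"offset":[0,0,0],"twist":0},{"offset":[0,0,-0.5],"twist":0},{"offset":[0,0,-1.5],"twist":0},{"offset":[0,0,-1.5],"twist":0},{"offset":[0,0,-1.5],"twist":0},{"offset":[0,0,0],"twist":0}]' 0 60
python3 go.py 451.5 -420 200 -11.3;python3 -c "
from h import *
snap('wrist','w3');snap('side','s3')"
```

```text
t: 4.0
tool_pos: [0.5833, -0.2523, 0.0274]
eef_rot: [[0.209, 0.978, 0.002], [0.978, -0.209, -0.001], [-0.0, 0.002, -1.0]]
ft_force: [0.4, 0.6, 6.5]
width: 0.563
t: 4.58
tool_pos: [0.5852, -0.2527, 0.081]
eef_rot: [[0.208, 0.978, 0.006], [0.978, -0.208, -0.003], [-0.001, 0.007, -1.0]]
ft_force: [0.1, 0.6, -1.0]
width: 0.568
t 4.58 pos [ 585.2 -252.7   81. ] yang -12.03 ztilt [ 0.0062 -0.0025] F [ 0.1  0.6 -1. ] w 0.568
total offset cm (cur tool axes) [-19.16  -9.51 -11.94] twist rad -0.0128 qd joints [ 0.8   0.73 -0.6   1.7   0.52  0.87 -0.24]
```

View pics/w3.png

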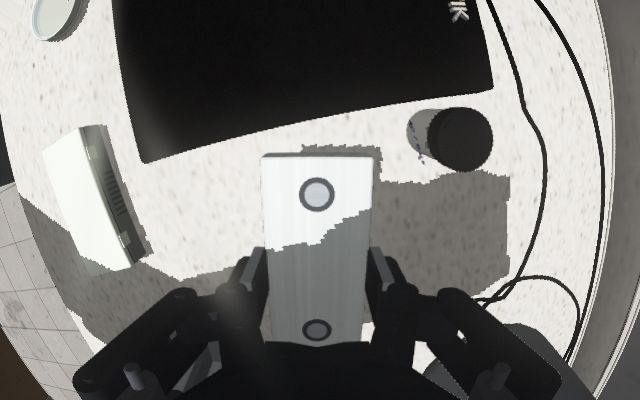

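View pics/s3.png

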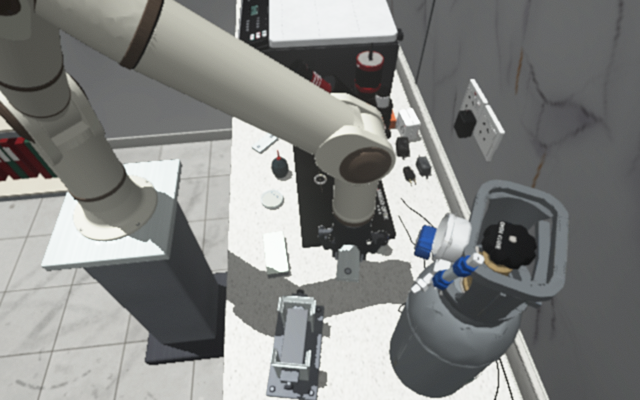

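```bash
python3 - <<'E'
from h import *
# in tool frame: camera to tool, plane z_tool=+0.010
q=wray([(261.5,156.5),(373.5,156.5),(317,194.5),(317,330)],.010,np.zeros(3),np.eye(3));print(np.round(q*1000,1))
E
```

```text
[[ 54.1 -23.9  10. ]
 [ 54.2  24.3  10. ]
 [ 37.1  -0.   10. ]
 [-38.2   0.1  10. ]]
```

```bash
python3 -m crank '[{"offset":[0,0,-3],"twist":0},{"offset":[0,0,-3],"twist":0},{"offset":[-1.5,-0.8,-2.5],"twist":0},{"offset":[-2.5,-1.2,-2],"twist":0},{"offset":[-2.5,-1.2,-1.5],"twist":0},{"offset":[-2.5,-1.2,0],"twist":0},{"offset":[-2.5,-1.2,0],"twist":0},{"offset":[-2.5,-1.2,0],"twist":0}]' 0 60
python3 -m crank '[{"offset":[-2.2,-1.1,0],"twist":-0.013},{"offset":[-1.5,-0.8,0],"twist":0},{"offset":[-1,-0.5,0],"twist":0},{"offset":[-0.4,-0.3,0],"twist":0},{"offset":[0,0,0],"twist":0},{"offset":[0,0,0],"twist":0}]' 0 60
python3 go.py 451.5 -420 150 -11.3;python3 -c "
from h import *
snap('side','s4');snap('wrist','w4');snap('top','t4')"; python3 go.py 451.5 -420 150 -11.3
```

```text
t: 5.35
tool_pos: [0.4854, -0.3757, 0.1961]
eef_rot: [[0.208, 0.978, -0.001], [0.978, -0.208, -0.0], [-0.0, -0.001, -1.0]]
ft_force: [0.1, -0.9, -0.8]
width: 0.566
t: 5.85
tool_pos: [0.4508, -0.4181, 0.1961]
eef_rot: [[0.195, 0.981, 0.0], [0.981, -0.195, 0.001], [0.001, 0.0, -1.0]]
ft_force: [-0.3, 0.1, -1.5]
width: 0.559
t 5.85 pos [ 450.8 -418.1  196.1] yang -11.23 ztilt [0.0004 0.001 ] F [-0.3  0.1 -1.5] w 0.559
total offset cm (cur tool axes) [-0.18  0.11  4.61] twist rad 0.0013 qd joints [ 1.2   0.55 -0.67  1.69  0.39  1.04  0.2 ]
t 6.0 pos [ 451.4 -417.7  196.4] yang -11.13 ztilt [0.0007 0.0006] F [ 0.3 -0.1  0.1] w 0.566
total offset cm (cur tool axes) [-0.23  0.05  4.64] twist rad 0.0029 qd joints [ 1.2   0.55 -0.67  1.69  0.39  1.04  0.2 ]
```

View pics/w4.png

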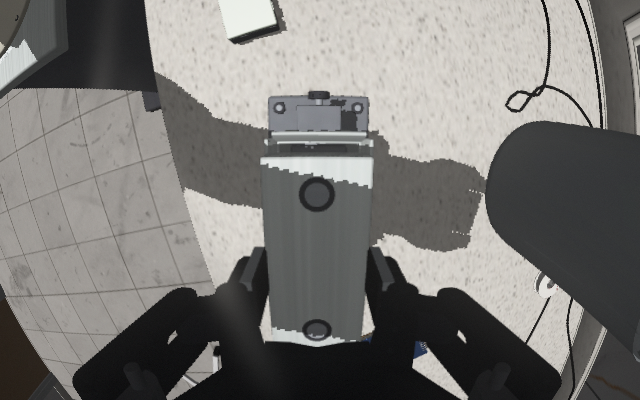

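View pics/s4.png

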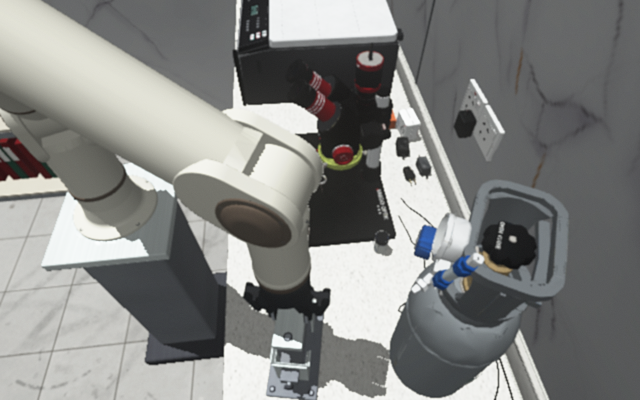

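```bash
python3 - <<'E'
from h import *
a=cv2.imread('pics/w4.png');cv2.imwrite('pics/w4c.png',cv2.resize(a[80:220,245:395],None,fx=4,fy=4,interpolation=cv2.INTER_CUBIC))
a=cv2.imread('pics/s4.png');cv2.imwrite('pics/s4c.png',cv2.resize(a[270:400,240:350],None,fx=4.5,fy=4.5,interpolation=cv2.INTER_CUBIC))
E
```

```text
(no output)
```

View pics/w4c.png

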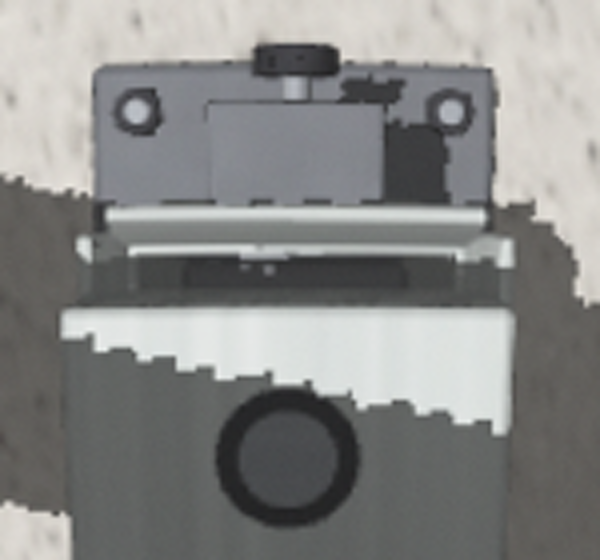

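View pics/s4c.png

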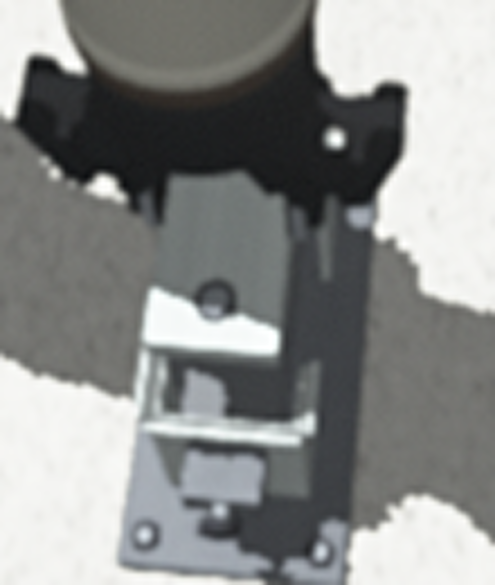

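```bash
python3 - <<'E'
from h import *
I=np.eye(3);o=np.zeros(3);tz=.196
c=lambda pts:[(x/4+245-.375,y/4+80-.375) for x,y in pts]
for k,pts,z in [('base',[(95,66),(494,70)],.010),('mouth',[(105,209),(488,212)],.118),('screws',[(138,112),(452,112)],.013),('housing',[(207,103),(385,103)],.092),('knob',[(296,45)],.085)]:
    q=wray(c(pts),tz-z,o,I);print(k,np.round(q*1000,1),'mid',np.round(q.mean(0)[:2]*1000,1))
q=wray(c([(62,312),(515,312)]),.012,o,I);print('spacer',np.round(q*1000,1))
# side depth
z=np.load('pics/s4.npz');W=world('side',z['d']);Z=W[...,2]-.0015
u=W[(Z>.175)&(Z<.195)&(abs(W[...,0]-.44)<.06)&(W[...,1]<-.43)&(W[...,1]>-.5)]
print('spacer pts side',len(u)); 
if len(u)>20:
    B=np.array([np.sin(np.radians(-11.3))*-1,np.cos(np.radians(11.3))]); L=u[:,:2]@B; S=u[:,:2]@np.array([B[1],-B[0]])
    m=np.array([.4526,-.4191]);print('end edge along long from mag',1000*(np.percentile(L,1)-m@B),'short range',1000*(np.percentile(S,[2,98])-m@np.array([B[1],-B[0]])),np.median(u[:,2]))
E
```

```text
base [[ 89.9 -47.7 186. ]
 [ 89.1  50.3 186. ]] mid [89.5  1.3]
mouth [[ 60.6 -29.7  78. ]
 [ 60.2  32.   78. ]] mid [60.4  1.1]
screws [[ 78.1 -36.7 183. ]
 [ 78.2  39.5 183. ]] mid [78.2  1.4]
housing [[ 78.1 -14.8 104. ]
 [ 78.1  17.1 104. ]] mid [78.1  1.2]
knob [[ 89.    1.2 111. ]] mid [89.   1.2]
spacer [[ 53.4 -24.9  12. ]
 [ 53.4  24.6  12. ]]
spacer pts side 796
end edge along long from mag -52.299442899561676 short range [-25.20026418  23.36688528] 0.18580761325915895
```

```bash
python3 -m crank '[{"offset":[-0.3,0.1,1],"twist":0},{"offset":[0,0,1.5],"twist":0},{"offset":[0,0,1.5],"twist":0},{"offset":[0,0,0.5],"twist":0},{"offset":[0,0,0],"twist":0}]' 0 60
python3 go.py 451.5 -420 113 -11.3;python3 -c "
from h import *
snap('wrist','w5');snap('side','s5')
a=cv2.imread('pics/s5.png');cv2.imwrite('pics/s5c.png',cv2.resize(a[270:400,240:350],None,fx=4.5,fy=4.5,interpolation=cv2.INTER_CUBIC))"
```

```text
t: 6.42
tool_pos: [0.4498, -0.4212, 0.1492]
eef_rot: [[0.195, 0.981, -0.002], [0.981, -0.195, 0.003], [0.002, -0.003, -1.0]]
ft_force: [0.1, -0.7, -0.6]
width: 0.564
t 6.42 pos [ 449.8 -421.2  149.2] yang -11.23 ztilt [-0.0024  0.0027] F [ 0.1 -0.7 -0.6] w 0.564
total offset cm (cur tool axes) [0.15 0.16 3.62] twist rad 0.0011 qd joints [ 1.18  0.61 -0.64  1.72  0.43  0.96  0.17]
```

View pics/w5.png

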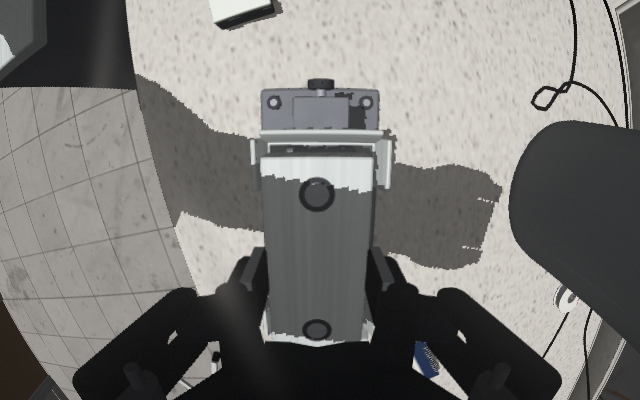

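View pics/s5c.png

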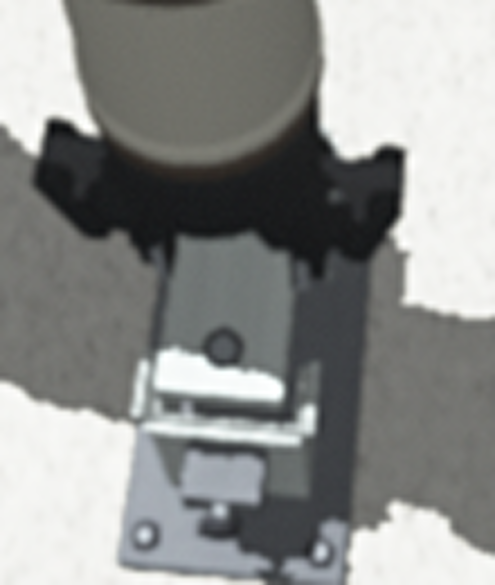

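```bash
python3 - <<'E'
from h import *
a=cv2.imread('pics/w5.png');cv2.imwrite('pics/w5c.png',cv2.resize(a[75:215,245:395],None,fx=4,fy=4,interpolation=cv2.INTER_CUBIC))
E
```

```text
(no output)
```

View pics/w5c.png

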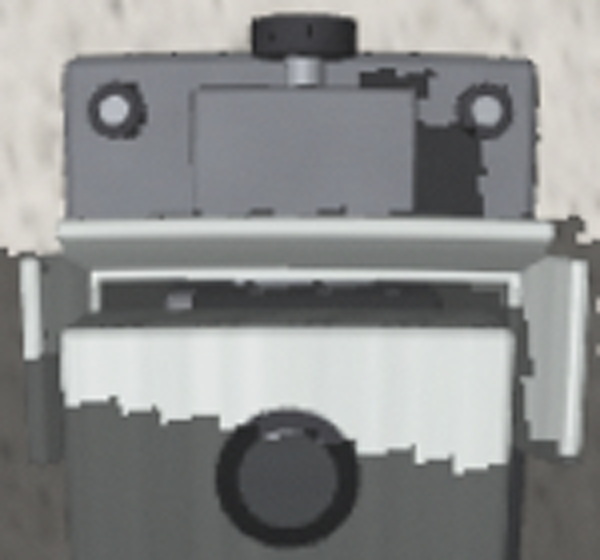

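```bash
python3 - <<'E'
from h import *
I=np.eye(3);o=np.zeros(3);tz=.149
c=lambda pts:[(x/4+245-.375,y/4+75-.375) for x,y in pts]
for k,pts,z in [('base',[(66,60),(535,62)],.010),('mouth',[(60,222),(553,222)],.118),('lips',[(22,260),(588,260)],.118),('screws',[(117,110),(485,110)],.013),('housing',[(194,90),(415,90)],.092),('knob',[(305,18)],.085)]:
    q=wray(c(pts),tz-z,o,I);print(k,np.round(q*1000,1),'mid',np.round(q.mean(0)[:2]*1000,1))
q=wray(c([(62,330),(516,330)]),.012,o,I);print('spacer',np.round(q*1000,1))
E
```

```text
base [[ 93.1 -46.5 139. ]
 [ 92.9  51.2 139. ]] mid [93.   2.4]
mouth [[ 64.4 -28.3  31. ]
 [ 64.6  32.5  31. ]] mid [64.5  2.1]
lips [[ 59.8 -33.3  31. ]
 [ 60.   37.2  31. ]] mid [59.9  2. ]
screws [[ 81.9 -35.4 136. ]
 [ 82.2  40.2 136. ]] mid [82.1  2.4]
housing [[ 81.7 -13.5  57. ]
 [ 81.8  17.7  57. ]] mid [81.8  2.1]
knob [[92.8  2.2 64. ]] mid [92.8  2.2]
spacer [[ 53.6 -24.9  12. ]
 [ 53.6  24.7  12. ]]
```

```bash
python3 -m crank '[{"offset":[0,0.2,0],"twist":0},{"offset":[0,0,0.7],"twist":0},{"offset":[0,0,0.7],"twist":0},{"offset":[0,0,0.7],"twist":0},{"offset":[0,0,0],"twist":0}]' 0 60
python3 -m crank '[{"offset":[0,0,0.5],"twist":0},{"offset":[0,0,0.5],"twist":0},{"offset":[0,0,0.4],"twist":0},{"offset":[0,0,0],"twist":0}]' 0 60
python3 go.py 451.5 -420 113 -11.3;python3 -c "
from h import *
snap('wrist','w6');snap('side','s6')
a=cv2.imread('pics/s6.png');cv2.imwrite('pics/s6c.png',cv2.resize(a[270:400,240:350],None,fx=4.5,fy=4.5,interpolation=cv2.INTER_CUBIC))"
```

```text
t: 6.93
tool_pos: [0.4513, -0.4222, 0.1284]
eef_rot: [[0.196, 0.981, -0.002], [0.981, -0.196, 0.002], [0.001, -0.002, -1.0]]
ft_force: [0.0, 0.2, -0.6]
width: 0.563
t: 7.27
tool_pos: [0.4519, -0.4224, 0.1152]
eef_rot: [[0.196, 0.981, -0.001], [0.981, -0.196, 0.001], [0.001, -0.001, -1.0]]
ft_force: [-0.5, -0.4, -0.4]
width: 0.558
t 7.27 pos [ 451.9 -422.4  115.2] yang -11.29 ztilt [-0.0011  0.0011] F [-0.5 -0.4 -0.4] w 0.558
total offset cm (cur tool axes) [ 0.23 -0.08  0.22] twist rad 0.0002 qd joints [ 1.16  0.66 -0.62  1.73  0.47  0.91  0.15]
```

View pics/w6.png

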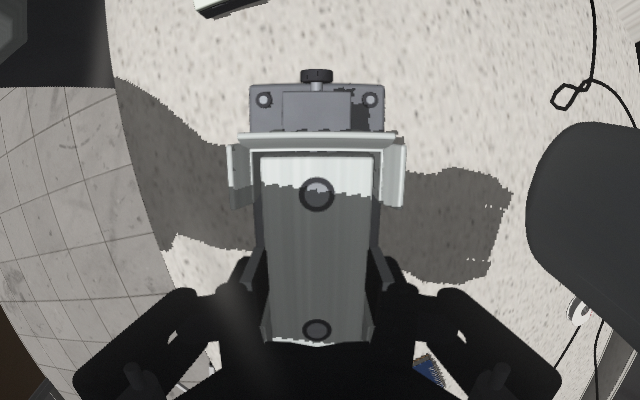

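View pics/s6c.png

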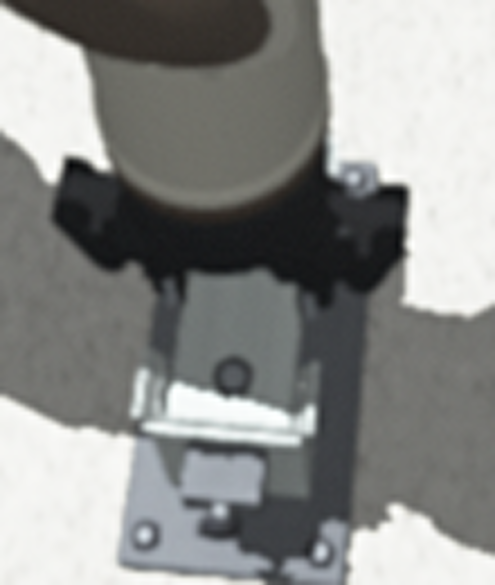

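The spacer is inside the mouth with no contact force. I'll lower it to the follower and watch the force.

```bash
python3 -m crank '[{"offset":[0,0,0.2],"twist":0},{"offset":[0,0,0.2],"twist":0},{"offset":[0,0,0],"twist":0}]' 0 60
python3 -m crank '[{"offset":[0,0,0.15],"twist":0},{"offset":[0,0,0],"twist":0}]' 0 60
python3 go.py 451.5 -420 113 -11.3
```

```text
t: 7.62
tool_pos: [0.4529, -0.423, 0.113]
eef_rot: [[0.196, 0.981, 0.001], [0.981, -0.196, -0.001], [-0.001, 0.001, -1.0]]
ft_force: [-1.5, 1.1, 4.3]
width: 0.562
t: 7.78
tool_pos: [0.4531, -0.4229, 0.1121]
eef_rot: [[0.195, 0.981, 0.001], [0.981, -0.195, -0.001], [-0.001, 0.001, -1.0]]
ft_force: [-2.2, 2.4, 7.9]
width: 0.562
t 7.78 pos [ 453.1 -422.9  112.1] yang -11.26 ztilt [ 0.0007 -0.001 ] F [-2.2  2.4  7.9] w 0.562
total offset cm (cur tool axes) [ 0.25 -0.21 -0.09] twist rad 0.0007 qd joints [ 1.16  0.66 -0.62  1.73  0.47  0.9   0.14]
```

```bash
python3 -m crank '[{"offset":[0,0,0],"twist":0},{"offset":[0,0,0],"twist":0},{"offset":[0,0,0],"twist":0},{"offset":[0,0,0],"twist":0},{"offset":[0,0,0],"twist":0},{"offset":[0,0,-1],"twist":0},{"offset":[0,0,-2],"twist":0},{"offset":[0,0,-2.5],"twist":0}]' 1 60
python3 -m crank '[{"offset":[0,0,-2.5],"twist":0},{"offset":[0,0,0],"twist":0}]' 1
python3 go.py 418 -198 180 2.9;python3 -c "
from h import *
snap('wrist','w7');snap('side','s7')
a=cv2.imread('pics/s7.png');cv2.imwrite('pics/s7c.png',cv2.resize(a[270:400,240:350],None,fx=4.5,fy=4.5,interpolation=cv2.INTER_CUBIC))"
```

```text
t: 8.45
tool_pos: [0.4514, -0.4219, 0.1652]
eef_rot: [[0.195, 0.981, -0.002], [0.981, -0.195, 0.003], [0.002, -0.003, -1.0]]
ft_force: [-0.4, -0.2, -0.4]
width: 0.998
t: 8.62
tool_pos: [0.4554, -0.4244, 0.1969]
eef_rot: [[0.195, 0.981, 0.007], [0.981, -0.195, -0.006], [-0.004, 0.008, -1.0]]
ft_force: [1.5, 0.4, 0.2]
width: 0.997
t 8.62 pos [ 455.4 -424.4  196.9] yang -11.27 ztilt [ 0.0065 -0.0058] F [1.5 0.4 0.2] w 0.997
total offset cm (cur tool axes) [21.48 -8.11  1.53] twist rad -0.2473 qd joints [ 1.2   0.56 -0.67  1.68  0.4   1.03  0.2 ]
```

View pics/w7.png

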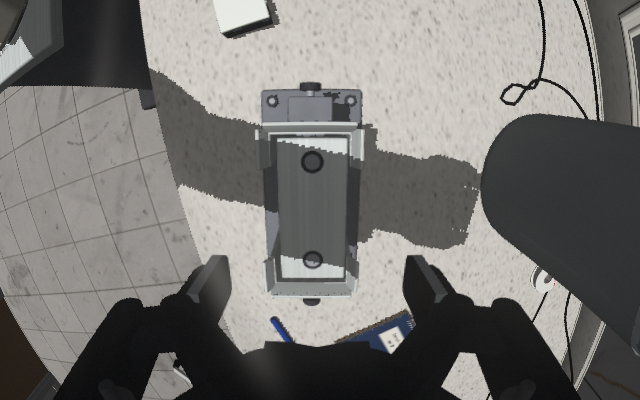

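View pics/s7c.png

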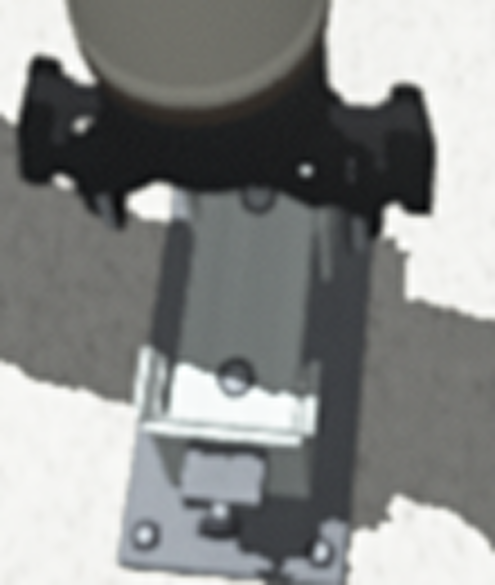

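```bash
python3 -m crank '[{"offset":[2,-0.8,0],"twist":0},{"offset":[3,-1.1,0],"twist":0},{"offset":[3.2,-1.2,0],"twist":0},{"offset":[3.2,-1.2,0],"twist":0},{"offset":[3.2,-1.2,0],"twist":0},{"offset":[3,-1.1,0],"twist":0},{"offset":[2.5,-1,0],"twist":0},{"offset":[1.2,-0.5,0],"twist":-0.1}]' 1
python3 -m crank '[{"offset":[0,0,2],"twist":-0.1},{"offset":[0,0,3],"twist":-0.047},{"offset":[0,0,3],"twist":0},{"offset":[0,0,3],"twist":0},{"offset":[0,0,1.5],"twist":0},{"offset":[0,0,0],"twist":0},{"offset":[0,0,0],"twist":0}]' 1
python3 go.py 418.5 -200 26 2.9;python3 -c "
from h import *
snap('wrist','w8')"
```

```text
t: 9.38
tool_pos: [0.413, -0.194, 0.19]
eef_rot: [[0.093, 0.996, -0.003], [0.996, -0.093, 0.001], [0.001, -0.003, -1.0]]
ft_force: [0.2, 0.1, 0.0]
width: 0.999
t: 9.97
tool_pos: [0.4137, -0.1972, 0.0649]
eef_rot: [[-0.051, 0.999, -0.003], [0.999, 0.051, 0.002], [0.002, -0.002, -1.0]]
ft_force: [0.2, -0.3, 0.7]
width: 1.001
t 9.97 pos [ 413.7 -197.2   64.9] yang 2.91 ztilt [-0.0026  0.0021] F [ 0.2 -0.3  0.7] w 1.001
total offset cm (cur tool axes) [-0.31  0.48  3.89] twist rad 0.0001 qd joints [ 0.96  0.54 -0.68  2.14  0.56  0.65 -0.06]
```

View pics/w8.png

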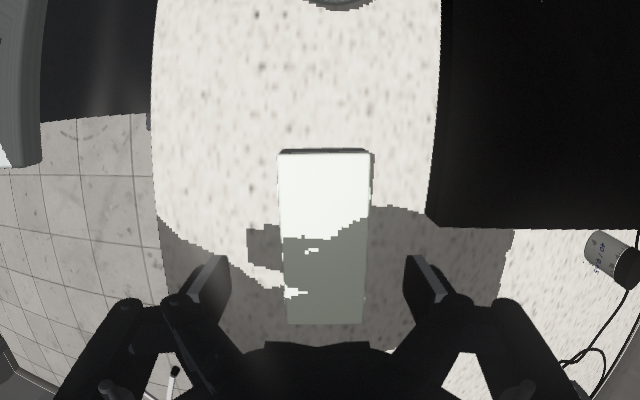

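```bash
python3 - <<'E'
from h import *
s=arm.observe();R=np.array(s['eef_rot']);p=s['tool_pos'];print(p)
q=wray([(278,152.5),(369.5,152.5),(288,324),(362.5,324.5)],p[2]-.026,np.zeros(3),np.eye(3));print(np.round(q*1000,1),np.round(q.mean(0)*1000,1))
E
```

```text
[ 0.41471143 -0.19768497  0.06593558]
[[ 52.  -20.8  39.9]
 [ 52.2  27.3  39.9]
 [-58.4 -19.2  39.9]
 [-59.3  29.8  39.9]] [-3.4  4.3 39.9]
```

```bash
python3 -m crank '[{"offset":[-0.34,0.43,0.5],"twist":-0.018},{"offset":[0,0,1.2],"twist":0},{"offset":[0,0,1.2],"twist":0},{"offset":[0,0,0.8],"twist":0},{"offset":[0,0,0],"twist":0}]' 1
python3 -m crank '[{"offset":[0,0,0],"twist":0},{"offset":[0,0,0],"twist":0},{"offset":[0,0,0],"twist":0},{"offset":[0,0,0],"twist":0},{"offset":[0,0,0],"twist":0},{"offset":[0,0,0],"twist":0},{"offset":[0,0,0],"twist":0},{"offset":[0,0,0],"twist":0}]' 0 50
python3 -m crank '[{"offset":[0,0,-1],"twist":0},{"offset":[0,0,-3],"twist":0},{"offset":[0,0,-3],"twist":0},{"offset":[0,0,-3],"twist":0},{"offset":[0,0,-3],"twist":0},{"offset":[0,0,-3],"twist":0},{"offset":[0,0,-1.5],"twist":0},{"offset":[0,0,0],"twist":0}]' 0 50
python3 go.py 453 -423 200 -11.3;python3 -c "
from h import *
snap('wrist','w9')"
```

```text
t: 10.43
tool_pos: [0.4177, -0.2008, 0.027]
eef_rot: [[-0.068, 0.998, -0.003], [0.998, 0.068, 0.001], [0.002, -0.003, -1.0]]
ft_force: [-1.1, -0.3, -0.3]
width: 0.998
t: 11.1
tool_pos: [0.4195, -0.2013, 0.0294]
eef_rot: [[-0.068, 0.998, 0.001], [0.998, 0.068, -0.001], [-0.001, 0.001, -1.0]]
ft_force: [-1.2, 0.9, 6.2]
width: 0.574
t: 11.77
tool_pos: [0.4212, -0.2022, 0.2077]
eef_rot: [[-0.068, 0.998, 0.005], [0.998, 0.068, -0.004], [-0.005, 0.005, -1.0]]
ft_force: [0.3, -0.3, -0.5]
width: 0.571
t 11.77 pos [ 421.2 -202.2  207.7] yang 3.9 ztilt [ 0.0053 -0.0044] F [ 0.3 -0.3 -0.5] w 0.571
total offset cm (cur tool axes) [-22.25   1.66   0.88] twist rad 0.2652 qd joints [ 1.15  0.3  -0.88  2.03  0.3   0.92  0.18]
```

View pics/w9.png

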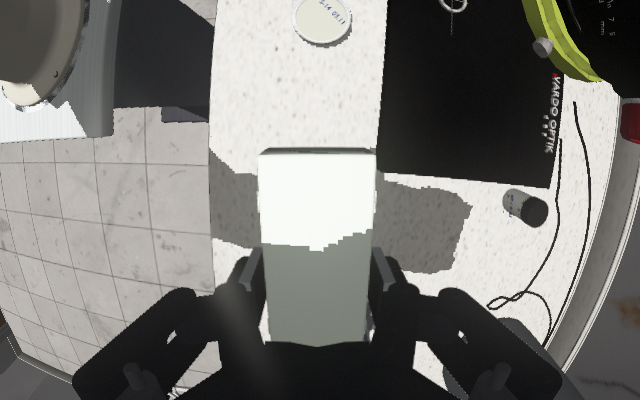

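```bash
python3 -m crank '[{"offset":[-2,0.1,0],"twist":0},{"offset":[-3,0.2,0],"twist":0},{"offset":[-3.3,0.3,0],"twist":0},{"offset":[-3.3,0.3,0],"twist":0},{"offset":[-3.3,0.3,0],"twist":0},{"offset":[-3.3,0.2,0],"twist":0},{"offset":[-2.8,0.2,0],"twist":0},{"offset":[-1.2,0.1,0],"twist":0.1}]' 0 50
python3 -m crank '[{"offset":[0,0,0],"twist":0.1},{"offset":[0,0,0],"twist":0.065},{"offset":[0,0,0],"twist":0},{"offset":[0,0,0],"twist":0}]' 0
python3 go.py 453 -423 200 -11.3;python3 -c "
from h import *
snap('wrist','w10')
a=cv2.imread('pics/w10.png');cv2.imwrite('pics/w10c.png',cv2.resize(a[75:215,245:395],None,fx=4,fy=4,interpolation=cv2.INTER_CUBIC))"
```

```text
t: 12.48
tool_pos: [0.4492, -0.4261, 0.2014]
eef_rot: [[0.036, 0.999, -0.002], [0.999, -0.036, 0.001], [0.001, -0.002, -1.0]]
ft_force: [0.3, -0.4, -0.0]
width: 0.571
t: 12.82
tool_pos: [0.4506, -0.4208, 0.2024]
eef_rot: [[0.193, 0.981, -0.002], [0.981, -0.193, 0.002], [0.001, -0.002, -1.0]]
ft_force: [0.0, -0.8, -0.8]
width: 0.577
t 12.82 pos [ 450.6 -420.8  202.4] yang -11.13 ztilt [-0.0018  0.0017] F [ 0.  -0.8 -0.8] w 0.577
total offset cm (cur tool axes) [-0.17  0.28  0.24] twist rad 0.0029 qd joints [ 1.21  0.55 -0.68  1.68  0.39  1.05  0.21]
```

View pics/w10c.png

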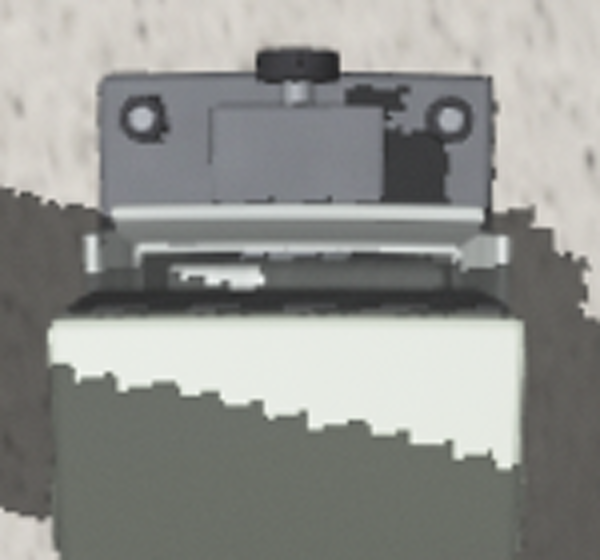

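```bash
python3 - <<'E'
from h import *
I=np.eye(3);o=np.zeros(3);tz=.2015
c=lambda pts:[(x/4+245-.375,y/4+75-.375) for x,y in pts]
for k,pts,z in [('base',[(100,75),(492,78)],.010),('mouth',[(112,208),(486,210)],.118),('lips',[(85,236),(508,236)],.118),('screws',[(143,119),(450,119)],.013),('housing',[(212,106),(385,106)],.092),('knob',[(298,50)],.085)]:
    q=wray(c(pts),tz-z,o,I);print(k,np.round(q*1000,1),'mid',np.round(q.mean(0)[:2]*1000,1))
q=wray(c([(48,320),(524,320)]),.002,o,I);print('cass',np.round(q*1000,1))
E
```

```text
base [[ 93.  -47.2 191.5]
 [ 92.5  50.6 191.5]] mid [92.7  1.7]
mouth [[ 63.7 -29.3  83.5]
 [ 63.6  32.4  83.5]] mid [63.7  1.6]
lips [[ 59.2 -33.9  83.5]
 [ 59.3  36.2  83.5]] mid [59.2  1.2]
screws [[ 81.4 -36.1 188.5]
 [ 81.6  39.7 188.5]] mid [81.5  1.8]
housing [[ 81.4 -14.2 109.5]
 [ 81.4  17.5 109.5]] mid [81.4  1.6]
knob [[ 92.3   1.6 116.5]] mid [92.3  1.6]
cass [[ 56.1 -24.5   2. ]
 [ 56.1  23.6   2. ]]
```

```bash
python3 -m crank '[{"offset":[-0.28,0.2,1],"twist":0.003},{"offset":[0,0,1.5],"twist":0},{"offset":[0,0,1.5],"twist":0},{"offset":[0,0,1],"twist":0},{"offset":[0,0,0],"twist":0},{"offset":[0,0,0],"twist":0}]' 0 50
python3 go.py 453 -423 115 -11.3;python3 -c "
from h import *
snap('wrist','w11')
a=cv2.imread('pics/w11.png');cv2.imwrite('pics/w11c.png',cv2.resize(a[75:215,245:395],None,fx=4,fy=4,interpolation=cv2.INTER_CUBIC))"
```

```text
t: 13.37
tool_pos: [0.4523, -0.4243, 0.1529]
eef_rot: [[0.198, 0.98, -0.001], [0.98, -0.198, 0.001], [0.001, -0.001, -1.0]]
ft_force: [-0.6, -0.6, -1.0]
width: 0.574
t 13.37 pos [ 452.3 -424.3  152.9] yang -11.42 ztilt [-0.001   0.0014] F [-0.6 -0.6 -1. ] w 0.574
total offset cm (cur tool axes) [0.14 0.05 3.79] twist rad -0.0021 qd joints [ 1.18  0.61 -0.65  1.71  0.44  0.97  0.17]
```

View pics/w11c.png

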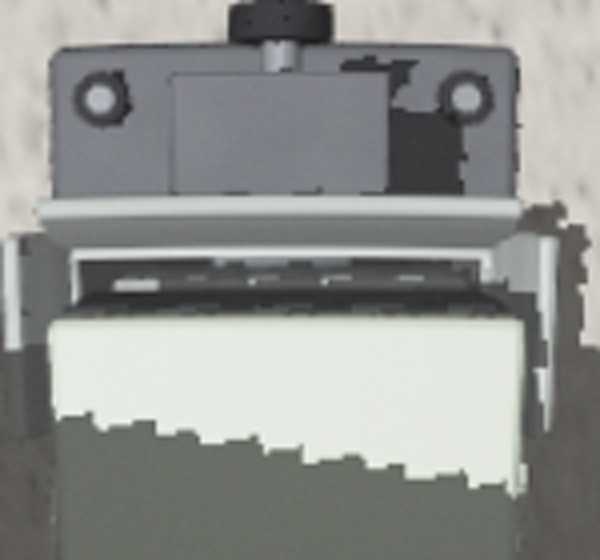

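```bash
python3 - <<'E'
from h import *
I=np.eye(3);o=np.zeros(3);tz=.1525
c=lambda pts:[(x/4+245-.375,y/4+75-.375) for x,y in pts]
for k,pts,z in [('base',[(52,48),(518,50)],.010),('mouth',[(38,203),(522,205)],.118),('lips',[(6,238),(557,238)],.118),('screws',[(101,98),(466,98)],.013),('housing',[(172,74),(389,74)],.092),('knob',[(281,5)],.085)]:
    q=wray(c(pts),tz-z,o,I);print(k,np.round(q*1000,1),'mid',np.round(q.mean(0)[:2]*1000,1))
for z in(.002,.006):
  q=wray(c([(49,320),(523,320)]),z,o,I);print('cass',np.round(q*1000,1))
E
```

```text
base [[ 96.1 -50.1 142.5]
 [ 95.6  48.2 142.5]] mid [95.9 -1. ]
mouth [[ 66.8 -31.7  34.5]
 [ 66.5  29.2  34.5]] mid [66.6 -1.3]
lips [[ 62.4 -36.   34.5]
 [ 62.4  33.9  34.5]] mid [62.4 -1.1]
screws [[ 84.7 -39.2 139.5]
 [ 84.7  36.7 139.5]] mid [84.7 -1.2]
housing [[ 84.3 -17.   60.5]
 [ 84.3  14.3  60.5]] mid [84.3 -1.3]
knob [[95.2 -1.3 67.5]] mid [95.2 -1.3]
cass [[ 56.1 -24.4   2. ]
 [ 56.1  23.5   2. ]]
cass [[ 55.5 -25.2   6. ]
 [ 55.6  24.3   6. ]]
```

```bash
python3 -m crank '[{"offset":[0,-0.08,0.4],"twist":0},{"offset":[0,0,0.6],"twist":0},{"offset":[0,0,0.5],"twist":0},{"offset":[0,0,0.2],"twist":0},{"offset":[0,0,0],"twist":0},{"offset":[0,0,0],"twist":0}]' 0 50
python3 go.py 453 -423 115 -11.3;python3 -c "
from h import *
snap('wrist','w12');snap('side','s12')
a=cv2.imread('pics/s12.png');cv2.imwrite('pics/s12c.png',cv2.resize(a[270:400,240:350],None,fx=4.5,fy=4.5,interpolation=cv2.INTER_CUBIC))"
```

```text
t: 13.92
tool_pos: [0.4518, -0.4245, 0.1367]
eef_rot: [[0.199, 0.98, -0.0], [0.98, -0.199, 0.0], [0.0, -0.0, -1.0]]
ft_force: [-0.2, 0.5, -0.4]
width: 0.572
t 13.92 pos [ 451.8 -424.5  136.7] yang -11.45 ztilt [-0.0001  0.0002] F [-0.2  0.5 -0.4] w 0.572
total offset cm (cur tool axes) [0.17 0.09 2.17] twist rad -0.0027 qd joints [ 1.17  0.63 -0.64  1.72  0.45  0.94  0.16]
```

View pics/w12.png

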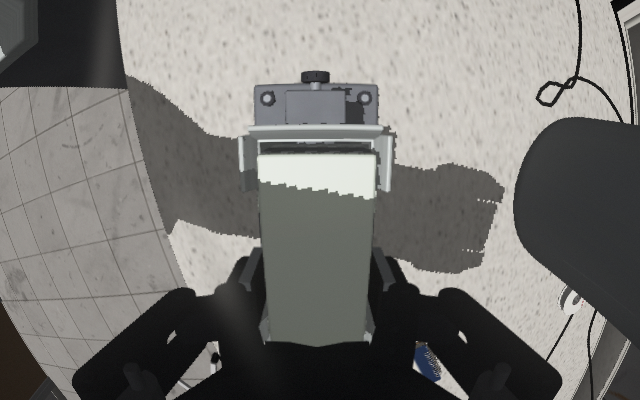

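View pics/s12c.png

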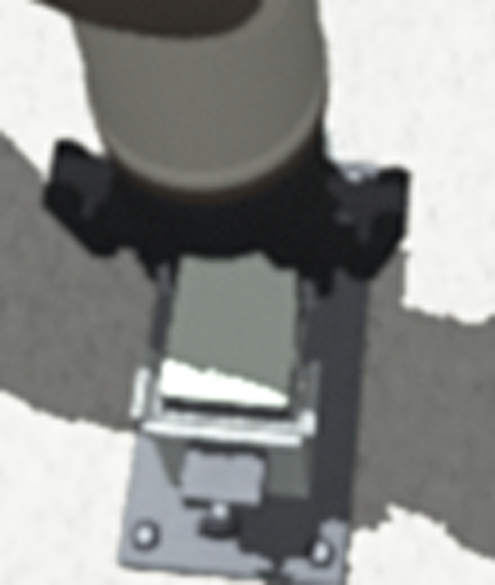

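Both views show the cassette entering the mouth, centred, with no force. I'll lower it onto the spacer.

```bash
python3 -m crank '[{"offset":[0,0,0.3],"twist":0},{"offset":[0,0,0.3],"twist":0},{"offset":[0,0,0],"twist":0}]' 0 50
python3 -m crank '[{"offset":[0,0,0.2],"twist":0},{"offset":[0,0,0],"twist":0}]' 0 50
python3 go.py 453 -423 115 -11.3
```

```text
t: 14.27
tool_pos: [0.4522, -0.4247, 0.1309]
eef_rot: [[0.199, 0.98, 0.001], [0.98, -0.199, -0.0], [-0.0, 0.001, -1.0]]
ft_force: [0.6, 0.1, 2.4]
width: 0.571
t: 14.43
tool_pos: [0.4524, -0.4246, 0.1296]
eef_rot: [[0.198, 0.98, 0.001], [0.98, -0.198, -0.001], [-0.001, 0.001, -1.0]]
ft_force: [-0.8, 0.5, 5.2]
width: 0.572
t 14.43 pos [ 452.4 -424.6  129.6] yang -11.44 ztilt [ 0.0007 -0.0007] F [-0.8  0.5  5.2] w 0.572
total offset cm (cur tool axes) [0.17 0.02 1.46] twist rad -0.0024 qd joints [ 1.17  0.64 -0.63  1.72  0.46  0.93  0.15]
```

```bash
python3 -m crank '[{"offset":[0,0,0],"twist":0},{"offset":[0,0,0],"twist":0},{"offset":[0,0,0],"twist":0},{"offset":[0,0,0],"twist":0},{"offset":[0,0,0],"twist":0},{"offset":[0,0,-1],"twist":0},{"offset":[0,0,-2],"twist":0},{"offset":[0,0,-2],"twist":0}]' 1 50
python3 -m crank '[{"offset":[0,0,-0.5],"twist":0},{"offset":[0,0,0],"twist":0},{"offset":[0,0,0],"twist":0}]' 1
python3 go.py 453 -423 115 -11.3;python3 -c "
from h import *
snap('wrist','w13');snap('side','s13')
a=cv2.imread('pics/s13.png');cv2.imwrite('pics/s13c.png',cv2.resize(a[270:400,240:350],None,fx=4.5,fy=4.5,interpolation=cv2.INTER_CUBIC))"
```

```text
t: 15.1
tool_pos: [0.4514, -0.424, 0.1792]
eef_rot: [[0.198, 0.98, -0.001], [0.98, -0.198, 0.002], [0.001, -0.001, -1.0]]
ft_force: [1.2, -0.1, 0.7]
width: 0.997
t: 15.35
tool_pos: [0.4517, -0.4247, 0.184]
eef_rot: [[0.199, 0.98, 0.0], [0.98, -0.199, -0.001], [-0.001, 0.0, -1.0]]
ft_force: [-0.2, 0.0, -1.0]
width: 0.999
t 15.35 pos [ 451.7 -424.7  184. ] yang -11.47 ztilt [ 0.0002 -0.0006] F [-0.2  0.  -1. ] w 0.999
total offset cm (cur tool axes) [0.2  0.09 6.9 ] twist rad -0.003 qd joints [ 1.2   0.58 -0.67  1.69  0.41  1.02  0.19]
```

View pics/w13.png

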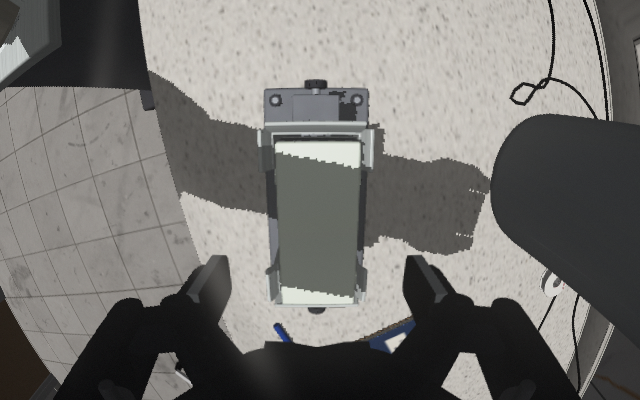

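View pics/s13c.png

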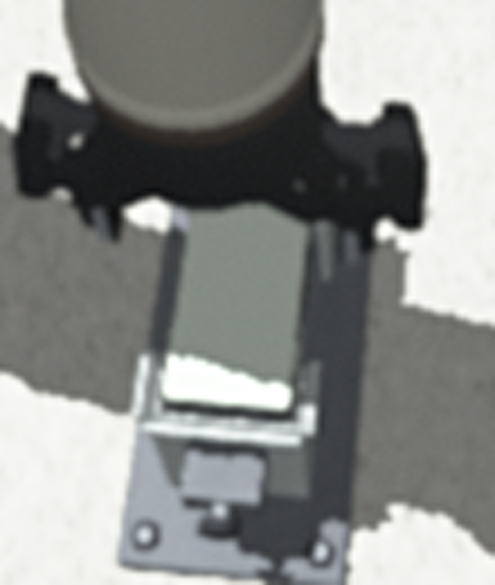

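```bash
python3 -m crank '[{"offset":[0.1,0.05,0],"twist":0},{"offset":[0,0,0],"twist":0},{"offset":[0,0,0],"twist":0},{"offset":[0,0,0],"twist":0},{"offset":[0,0,0],"twist":0},{"offset":[0,0,0],"twist":0},{"offset":[0,0,0],"twist":0},{"offset":[0,0,0],"twist":0}]' 0 60
python3 -m crank '[{"offset":[0,0,1.5],"twist":0},{"offset":[0,0,1],"twist":0},{"offset":[0,0,0.6],"twist":0},{"offset":[0,0,0.3],"twist":0},{"offset":[0,0,0.3],"twist":0},{"offset":[0,0,0],"twist":0}]' 0
python3 go.py 453 -423 95 -11.3
python3 -c "
from h import *
snap('wrist','w14')"
```

```text
t: 16.12
tool_pos: [0.4525, -0.4237, 0.1838]
eef_rot: [[0.199, 0.98, 0.0], [0.98, -0.199, -0.0], [-0.0, 0.0, -1.0]]
ft_force: [-0.1, 0.1, 0.4]
width: 0.001
t: 16.62
tool_pos: [0.4524, -0.4233, 0.1472]
eef_rot: [[0.198, 0.98, -0.001], [0.98, -0.198, 0.0], [0.0, -0.001, -1.0]]
ft_force: [-0.8, 1.9, 5.0]
width: 0.001
t 16.62 pos [ 452.4 -423.3  147.2] yang -11.44 ztilt [-0.0009  0.0005] F [-0.8  1.9  5. ] w 0.001
total offset cm (cur tool axes) [0.04 0.05 5.22] twist rad -0.0024 qd joints [ 1.18  0.62 -0.65  1.71  0.44  0.96  0.16]
```

View pics/w14.png

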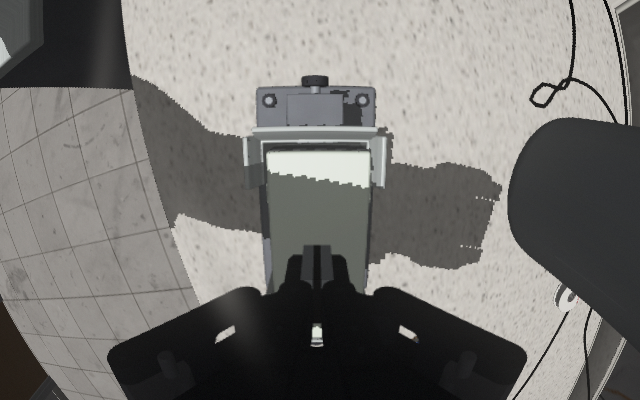

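```bash
python3 -m crank '[{"offset":[0,0,0.6],"twist":0},{"offset":[0,0,0.6],"twist":0},{"offset":[0,0,0.6],"twist":0},{"offset":[0,0,0]},{"offset":[0,0,0],"twist":0}]' 0
python3 go.py 453 -423 95 -11.3
python3 -c "
from h import *
snap('wrist','w15')"
```

```text
t 16.67 pos [ 452.5 -423.2  147.3] yang -11.44 ztilt [-0.0007  0.0005] F [-1.4  1.1  3.9] w -0.002
total offset cm (cur tool axes) [0.03 0.05 5.23] twist rad -0.0025 qd joints [ 1.18  0.62 -0.65  1.71  0.44  0.96  0.16]invalid input at $[3]: expected keys offset, twist
```

View pics/w15.png

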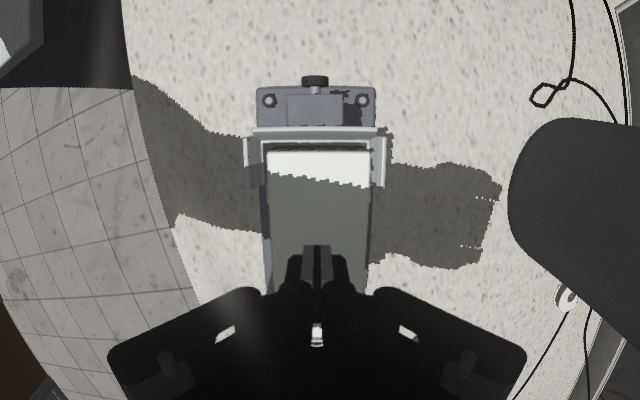

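A missing key got that call refused, so nothing moved and the picture is unchanged. Repeating it.

```bash
python3 -m crank '[{"offset":[0,0,0.6],"twist":0},{"offset":[0,0,0.6],"twist":0},{"offset":[0,0,0.6],"twist":0},{"offset":[0,0,0],"twist":0},{"offset":[0,0,0],"twist":0}]' 0
python3 go.py 453 -423 95 -11.3
python3 -c "
from h import *
snap('wrist','w16');snap('side','s16')
a=cv2.imread('pics/s16.png');cv2.imwrite('pics/s16c.png',cv2.resize(a[270:400,240:350],None,fx=4.5,fy=4.5,interpolation=cv2.INTER_CUBIC))"
```

```text
t: 17.13
tool_pos: [0.4527, -0.4238, 0.1294]
eef_rot: [[0.199, 0.98, 0.0], [0.98, -0.199, -0.001], [-0.0, 0.0, -1.0]]
ft_force: [-1.8, 1.6, 5.4]
width: 0.0
t 17.13 pos [ 452.7 -423.8  129.4] yang -11.45 ztilt [ 0.0002 -0.0005] F [-1.8  1.6  5.4] w 0.0
total offset cm (cur tool axes) [0.08 0.01 3.44] twist rad -0.0027 qd joints [ 1.17  0.64 -0.63  1.72  0.46  0.93  0.15]
```

View pics/w16.png

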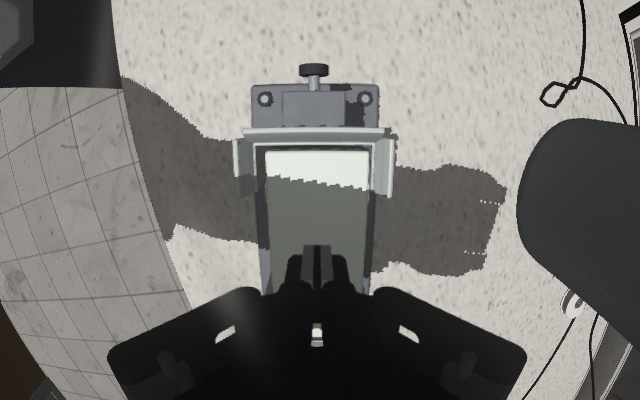

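View pics/s16c.png

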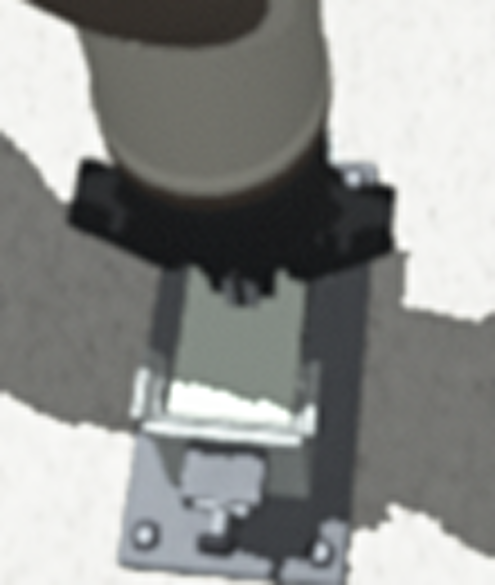

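```bash
python3 -m crank '[{"offset":[0,0,0.6],"twist":0},{"offset":[0,0,0.6],"twist":0},{"offset":[0,0,0.6],"twist":0},{"offset":[0,0,0.6],"twist":0},{"offset":[0,0,0],"twist":0}]' 0
python3 go.py 453 -423 95 -11.3
```

```text
t: 17.65
tool_pos: [0.4529, -0.4239, 0.1055]
eef_rot: [[0.199, 0.98, 0.0], [0.98, -0.199, -0.001], [-0.001, 0.001, -1.0]]
ft_force: [-1.7, 1.8, 6.2]
width: 0.003
t 17.65 pos [ 452.9 -423.9  105.5] yang -11.46 ztilt [ 0.0004 -0.0009] F [-1.7  1.8  6.2] w 0.003
total offset cm (cur tool axes) [ 0.09 -0.01  1.05] twist rad -0.0028 qd joints [ 1.16  0.67 -0.62  1.73  0.48  0.89  0.13]
```

```bash
python3 -m crank '[{"offset":[0,0,0.4],"twist":0},{"offset":[0,0,0.4],"twist":0},{"offset":[0,0,0.3],"twist":0},{"offset":[0,0,0.1],"twist":0},{"offset":[0,0,0],"twist":0}]' 0
python3 go.py 453 -423 95 -11.3
python3 -c "
from h import *
snap('wrist','w17');snap('side','s17')
a=cv2.imread('pics/s17.png');cv2.imwrite('pics/s17c.png',cv2.resize(a[270:400,240:350],None,fx=4.5,fy=4.5,interpolation=cv2.INTER_CUBIC))"
```

```text
t: 18.07
tool_pos: [0.4529, -0.424, 0.0941]
eef_rot: [[0.199, 0.98, 0.0], [0.98, -0.199, -0.001], [-0.001, 0.001, -1.0]]
ft_force: [-3.6, 2.5, 11.6]
width: 0.0
t 18.07 pos [ 452.9 -424.    94.1] yang -11.46 ztilt [ 0.0004 -0.0011] F [-3.6  2.5 11.6] w 0.0
total offset cm (cur tool axes) [ 0.1  -0.01 -0.09] twist rad -0.0029 qd joints [ 1.15  0.69 -0.61  1.74  0.49  0.87  0.13]
```

View pics/w17.png

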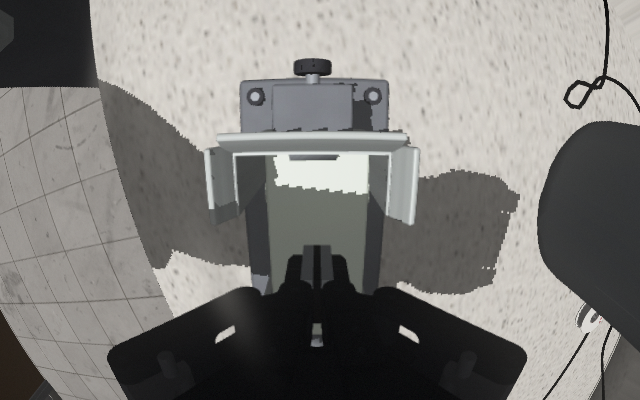

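View pics/s17c.png

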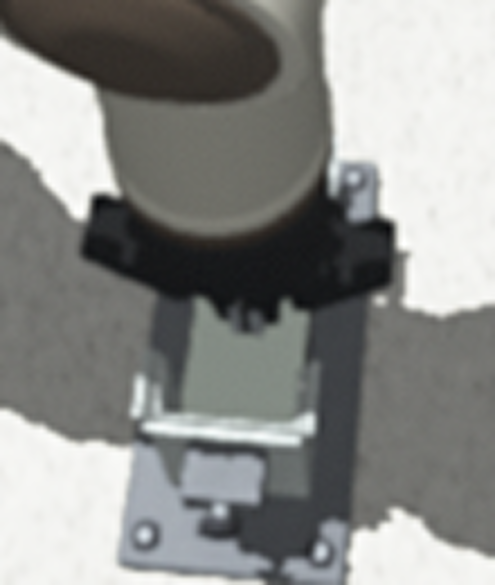

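```bash
python3 -m crank '[{"offset":[0,0,0.2],"twist":0},{"offset":[0,0,0],"twist":0}]' 0
python3 -m crank '[{"offset":[0,0,-0.5],"twist":0},{"offset":[0,0,-1],"twist":0},{"offset":[0,0,-2],"twist":0},{"offset":[0,0,-3],"twist":0},{"offset":[0,0,-3],"twist":0},{"offset":[0,0,-2],"twist":0},{"offset":[0,0,0],"twist":0}]' 0
python3 go.py 453 -423 95 -11.3
python3 -c "
from h import *
snap('wrist','w18');snap('side','s18')
a=cv2.imread('pics/s18.png');cv2.imwrite('pics/s18c.png',cv2.resize(a[270:400,240:350],None,fx=4.5,fy=4.5,interpolation=cv2.INTER_CUBIC))
a=cv2.imread('pics/w18.png');cv2.imwrite('pics/w18c.png',cv2.resize(a[75:295,245:385],None,fx=2.7,fy=2.7,interpolation=cv2.INTER_CUBIC))"
```

```text
t: 18.33
tool_pos: [0.4529, -0.424, 0.0921]
eef_rot: [[0.199, 0.98, 0.0], [0.98, -0.199, -0.001], [-0.001, 0.001, -1.0]]
ft_force: [-3.3, 2.5, 11.2]
width: 0.002
t: 18.92
tool_pos: [0.4553, -0.4254, 0.2111]
eef_rot: [[0.199, 0.98, 0.006], [0.98, -0.199, -0.006], [-0.004, 0.007, -1.0]]
ft_force: [1.1, -0.0, 0.4]
width: -0.001
t 18.92 pos [ 455.3 -425.4  211.1] yang -11.46 ztilt [ 0.0064 -0.0058] F [ 1.1 -0.   0.4] w -0.001
total offset cm (cur tool axes) [ 0.24 -0.36 11.61] twist rad -0.0027 qd joints [ 1.21  0.55 -0.69  1.66  0.39  1.06  0.2 ]
```

View pics/w18c.png

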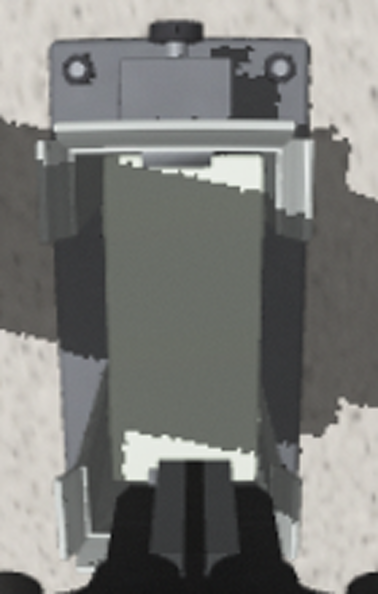

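View pics/s18c.png

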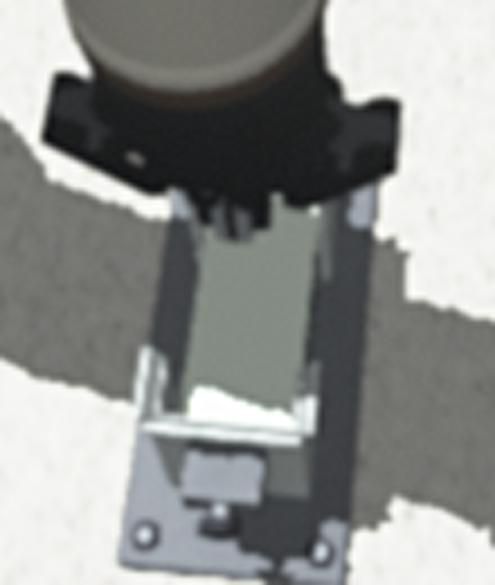

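The cassette stays down. I'll clear the arm and check its height, tilt and both bolts.

```bash
python3 -m crank '[{"offset":[0,0,-2],"twist":0},{"offset":[-2,-1,-1],"twist":0},{"offset":[-3,-1.5,0],"twist":0},{"offset":[-3,-1.5,0],"twist":0},{"offset":[-3,-1.5,0],"twist":0},{"offset":[-3,-1.5,0],"twist":0},{"offset":[-2,-1,0],"twist":0},{"offset":[0,0,0],"twist":0}]' 0
python3 - <<'E'
from h import *
snap('wrist','w19');snap('side','s19');snap('top','t19')
th=np.radians(-11.3);ex=np.array([np.cos(th),np.sin(th)]);ey=np.array([-np.sin(th),np.cos(th)])
for n,f,off,m in(('top','t19',0,(.451,-.421)),('side','s19',.0015,(.4526,-.4191))):
    W=world(n,np.load(f'pics/{f}.npz')['d']);P=W.reshape(-1,3);q=P[:,:2]-m;a=q@ex*1000;b=q@ey*1000;z=(P[:,2]-off)*1000
    k=(abs(a)<20)&(abs(b)<48)&(z<110)&(z>40)
    A=np.c_[a[k],b[k],np.ones(k.sum())];c=np.linalg.lstsq(A,z[k],rcond=None)[0]
    print(n,k.sum(),'top z',round(c[2],1),'median',np.median(z[k]).round(1),'tilt mrad',np.round(c[:2]*1000,1))
    for s in(1,-1):
        kk=(abs(a)<8)&(s*b>66)&(s*b<115)&(z>65)&(z<100);print('  end',s,kk.sum(),'knob reach',np.percentile(s*b[kk],98).round(1) if kk.any() else None)
        kk=(abs(a)<8)&(s*b>44)&(s*b<57)&(z>70)&(z<95);print('  nose z med',np.median(z[kk]) if kk.any() else None,np.percentile(s*b[kk&(z>78)],5) if (kk&(z>78)).any() else None)
a=cv2.imread('pics/s19.png');cv2.imwrite('pics/s19c.png',cv2.resize(a[270:400,240:350],None,fx=4.5,fy=4.5,interpolation=cv2.INTER_CUBIC))
a=cv2.imread('pics/t19.png');cv2.imwrite('pics/t19c.png',cv2.resize(a[150:290,190:480],None,fx=2.7,fy=2.7,interpolation=cv2.INTER_CUBIC))
E
```

```text
t: 19.68
tool_pos: [0.3351, -0.5698, 0.2329]
eef_rot: [[0.208, 0.978, -0.005], [0.978, -0.208, 0.0], [-0.001, -0.005, -1.0]]
ft_force: [-0.6, -0.7, -0.8]
width: -0.001
top 492 top z 74.9 median 74.9 tilt mrad [-10.1   0.4]
  end 1 60 knob reach 94.1
  nose z med 75.62256774389398 48.67216844619795
  end -1 38 knob reach 93.1
  nose z med 78.45948970442107 50.00825729880796
side 1029 top z 74.9 median 75.0 tilt mrad [3.7 1.8]
  end 1 51 knob reach 93.7
  nose z med 78.32257522179326 51.23166982406143
  end -1 158 knob reach 94.1
  nose z med 74.82329059134085 None
```

View pics/s19c.png

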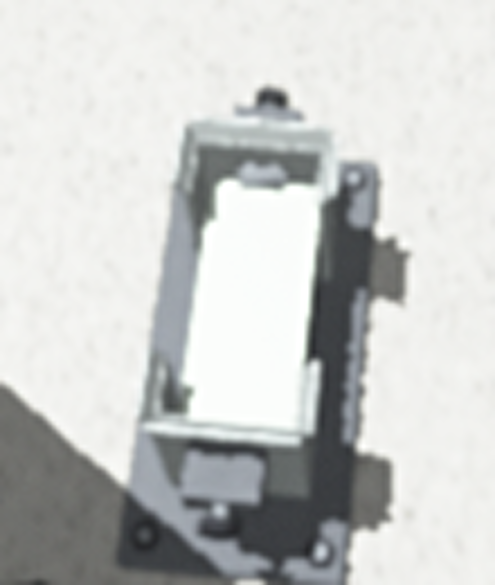

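View pics/t19c.png

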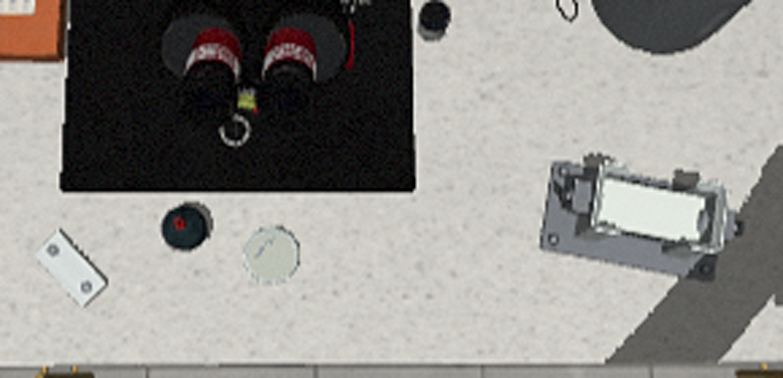

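View pics/w19.png

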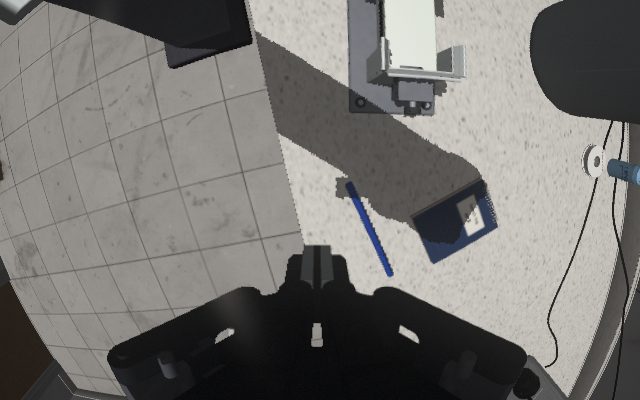

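Both cameras put the cassette's top at 75 mm and level, both knobs are back at their rest reach of about 94 mm, and the robot is clear. Handing in.

```bash
python3 -c "
from rig import arm
arm.job_done()"
```

```text
the job is handed in; nothing more can be done
```

I laid the larger screw-headed plate on the follower as the spacer and set the cassette on it with the white cover up. I then pressed the stack down with the closed fingertips until the bolts snapped in over it, and handed the job in at about 20 s.

**Last checks:**
- **Height:** the top and side cameras both put the cassette's upper face at 74.9 mm (latch line 75 mm).
- **Tilt:** 10 mrad or less.
- **Bolts:** both knobs are back at about 93–94 mm, which is their rest position, and the bolt noses can be seen over the cassette's ends.
- **Bystanders:** the blower, can and dish look to be in the same place in the last top view, though I did not measure them.
- **Robot:** clear of everything, with a wrist force reading of about 1 N.

**Disagreements and hiccups:**
- The wrist camera put the spacer up to 5 mm away from the fixed cameras' estimate. I aligned both parts to the magazine mainly with the wrist view, in which both showed.
- The pressing force read about 6 N partway down, less than the spring figures suggest, and about 11–12 N at the end.
- Closing on each part gave a light push of about 6 N against the bench.
- One move call was refused because I left out a key, and I repeated it.

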